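Empty the offcut tray and hang it up

TASK

Carry the tray of wood offcuts by its wooden handle to the round scrap tub and tip all four offcuts into it; do not pick them out with the fingers. Then hang the empty tray by its handle across both prongs of the hook stand and leave it hanging there, level and still. Leave the mallet, the glue bottle and the tin where they are.

Things in the scene. Friction and masses are not known exactly. Their poses are not given: they have to be found in the camera images.
- tray: Loose aluminium scoop tray, 0.24 kg. Origin: underside centre of its flat floor (120 x 140 x 4 mm); z up. Open front at its -x: floor continues as a 15 degree ramp up to a free lip at x -99 mm, z 14 mm. Back wall x +60, 50 mm high; side walls y +-70, 45 mm high. Straps at y +-74 carry the handle. Offcuts slide out over the lip when it is tipped front-down 45 degrees or more (smooth metal).
- tray_bar (a point): Middle of the tray's handle: round wooden bar, 20 mm diameter, along the tray's y, 140 mm free between the straps, 112 mm above the tray's underside, 7 mm ahead (-x) of its origin. Axes as the tray's. Take it here from above, fingers closing across the bar, firmly (80 N or so), or the tray may turn about the bar when tipped. The empty tray hangs level from it.
- tub: Round open steel scrap tub, fixed to the bench, 120 mm high, 250 mm across the rim (210 mm at the foot), wall 4 mm, floor 5 mm thick, empty. Origin: centre of its underside on the bench.
- stand: Fixed hook stand. Origin on the bench midway below the lowest points of its two prongs. Wooden foot 150 x 190 x 12 mm; steel posts 16 mm thick, 253 mm high, at x +95, y +-50 mm; rod between them at height 120. From each post top an 8 mm thick prong runs to -x, sinking 20 mm to its lowest point at x 0, then rises at 45 degrees to a tip at x -35 mm, 264 mm above the bench.
- hook_seat (a point): Where the bar's middle lies when hung: 239 mm above the bench, midway between the prongs (92 mm free between them for the fingers). Axes as the stand's: prongs point to -x. Bring the bar in along y, with its centre above 275 mm to pass the tips, then lower it; prongs pass under it at y +-50 mm. The tray's open front must point away from the posts (to the stand's -x).
- offcut1_center (a point): Centre of a planed hardwood block 40 x 30 x 26 mm lying in the tray.
- offcut2_center (a point): Centre of a planed hardwood block 34 x 34 x 30 mm lying in the tray.
- offcut3_center (a point): Centre of a planed hardwood block 30 x 42 x 24 mm lying in the tray.
- offcut4_center (a point): Centre of a dowel slug, 30 mm diameter and 34 mm long, standing on end in the tray.
- mallet_center (a point): Bystander: wooden mallet lying on the bench, about 220 mm long, 64 mm high, this point about its middle.
- glue_center (a point): Bystander: glue bottle, 56 mm diameter, 150 mm high, this point half-way up.
- tin_center (a point): Bystander: closed tin, 80 mm diameter, 100 mm high, this point half-way up.
Mind the look-alikes: they are no part of the job. What is shaped like the part that bears offcut3_center but red or yellow is not meant.

How it is judged:
By the outcome, as a careful person would: the job done as asked, in the order asked, and still so for the second after the job is handed in, with the robot touching nothing.
It also fails if it takes over 61 s, if anything falls off the work surface, if the arm or the gripper's body presses on something with over 40 N, if the wrist force passes 120 N, or if a joint passes its speed limit or range.

ROBOT

A 7-joint arm with a two-finger parallel gripper is mounted at the origin on the work surface. World frame = base frame: x ahead of the robot, y to its left, z up, the work surface at z = 0. Lengths are in m, angles in degrees, forces in N, time in s.
With the tool pointing down it reaches from about 0.425 to 0.875 m from the base axis. Payload 4.7 kg.
Tool frame: the origin (TCP) lies at the very end of the fingers, on their centre line; the grasp point (between the pads) lies 19 mm behind it; x points along the fingers, z is the direction in which the jaws open and shut, and the axes are right-handed (so a half turn about x gives the same grasp; the last joint's range is limited). The gripper opens to 87 mm and grips with 3 to 60 N. Pads are 19 mm wide; open, the fingers measure 117 mm over their backs; the gripper's body (75 mm by 190 mm) begins 51 mm behind the grasp point.
Start: joints at [66.927, 18.392, -4.016, 83.108, 1.295, 78.541, -3.26], TCP at [0.263, -0.594, 0.223] pointing down, gripper open.
Joint ranges: [-163.93, 163.93], [-17.29, 119.83], [-79.2, 71.16], [3.27, 140.29], [-89.18, 269.18], [5.43, 117.66], [-154.24, 154.24]. Speed limits (degrees/s): [147.25, 147.25, 180, 180, 180, 180, 180].

INTERFACE

Orientations are given as [roll, pitch, yaw] about the fixed x, y, z axes, in that order (R = Rz(yaw) Ry(pitch) Rx(roll)).
In Python, from cell import env gives the robot as it stands. The module is installed in compiled form; this text tells all that it offers.
- The arm moves only by the tool drive_tool, never from a script. Its argument "increments" is a list of rows, each a list of 2 entries, a list of its own where there are three numbers: the shift along the tool's x, y, z scaled (see below), then the turn, a rotation vector about the tool's x, y, z scaled (see below). In form: [[[dx, dy, dz], [wx, wy, wz]], ...]. A call has 1 to 10 rows; each row shifts and turns the commanded pose from where the row before left it, along the tool's axes as they then stand; what a row does not reach is not made up. The controller multiplies each number of a shift by 0.04 m and each number of a turn by 120 degrees. A row lasts 1/10 s, in which the tool goes at most 50 mm and 8.59 degrees, less where a joint would pass 70% of its speed; a pose out of reach is approached as far as the arm can. A call with a number of a shift or a turn outside -1 to 1 is refused whole. A call with a gripper value outside its range is refused whole. "hand" is the gripper's target within -1 to 1 (fully open at 1, half-way at 0, shut at -1), set as the call begins (left out, the last holds). The fingers move at their own pace and stop on an object; "squeeze" is the grip in N (left out, the last holds). Time passes only in rows, so rows that do not move let the fingers close. It gives the time, the measured TCP pose, the force and the opening at its end, in the units of the state.
- env.get_obs(): the state, without advancing time (a new reading comes with each control period).
- env.read_camera(name): name is "side" or "top" or "wrist"; returns a dict with "frame" (420x560x3 uint8, red, green, blue), "fx", "fy", "cx", "cy" (pixels), "R" (3x3) and "t" (3): a world point X has camera coordinates R X + t. Camera axes: x right, y down, z forward; pixel columns grow to the right and rows downward; lengths in m; the calibration is good to about 2 mm. A picture is of the moment at which its call begins. There is no depth.
- env.sign_off(): hands the job in, once; it reports no verdict.
The state is a dict: "time_s": time; "qpos": joint angles; "joint_velocities": joint speeds; "effort": joint torques, N m; "tool_pos": TCP position; "tool_rot": TCP orientation; "force": force on the tool from outside, world axes, zero at the start; "wrist_torque": the same for the moment, N m; "grip_width": finger opening in m.
Only numpy, scipy, OpenCV 4.12 (cv2) and the standard library are available. Lean on these libraries where they do the work, as an engineer would, in place of code of your own. Each camera call takes 0.05 s, during which the arm holds its last target.

## Working session

There is one attempt and no reset: what is moved stays moved. The work goes in short steps, Python scripts to look and compute and a tool call to move; the robot and the scene stay as the last step left them, time stands still between calls to the robot, and variables do not carry over. Pictures are saved under pics/ and viewed, and the job is handed in when it is done.

Besides the shell and the picture viewer there is one more tool, called by a JSON object that holds its "method" and its "body", one argument or row to a line. drive_tool: Moves the arm, as the interface text tells. Shifts and turns lie within -1 to 1; 1 stands for 0.04 m of shift or 120 degrees of turn. Its arguments: {"type":"object","properties":{"increments":{"type":"array"},"hand":{"type":"number"},"squeeze":{"type":"number"}},"required":["increments"]}

```bash
mkdir -p pics; ls; python3 - <<'E'
from cell import env
import cv2,pickle
o=env.get_obs();print(o)
for n in("side","top","wrist"):
    c=env.read_camera(n);pickle.dump(c,open(f"pics/{n}0.pkl","wb"))
    cv2.imwrite(f"pics/{n}0.png",c["frame"][:,:,::-1]);print(n,c["fx"],c["fy"],c["cx"],c["cy"],c["R"],c["t"])
E
```

```text
pics
{'time_s': 0.0, 'qpos': array([66.92725033, 18.4384451 , -4.01343441, 83.17419341,  1.29742161,
       78.5408621 , -3.26007571]), 'joint_velocities': array([ 0.03237988, -0.06367061,  0.1396913 , -0.00642789, -0.11288674,
       -0.02310859, -0.03843057]), 'effort': array([ 4.57984570e-04, -4.91288924e+01, -4.03176695e-01, -3.12527132e+01,
       -6.37075701e-02,  4.36913827e-02,  1.61821740e-04]), 'tool_pos': array([ 0.26283783, -0.59388953,  0.22147442]), 'tool_rot': array([-175.36264591,   89.89151228,  118.51825525]), 'force': array([-0.34950204, -0.28197483, -0.28288571]), 'wrist_torque': array([-0.03332406,  0.02243922,  0.0414923 ]), 'grip_width': 0.08702059628613484}
side 460.03079078052883 460.03079078052883 273.92311371763464 209.9710936259747 [[-0.90716501 -0.42016432 -0.02266253]
 [-0.18915794  0.45533085 -0.86999603]
 [ 0.37586024 -0.78494316 -0.49253763]] [0.50485533 0.24920042 0.92866025]
top 488.4348450246923 488.4348450246923 276.1612611888692 208.9783289744668 [[-0.02121195 -0.99923215 -0.03294173]
 [-0.99344836  0.02476717 -0.11156589]
 [ 0.11229609  0.03035937 -0.9932109 ]] [0.05071829 0.55148414 1.25741563]
wrist 329.5757897495315 329.5757897495315 281.75632147488807 208.96322121857787 [[ 0.40499457 -0.91431527 -0.0026426 ]
 [-0.88531562 -0.39286814  0.24873857]
 [-0.22846367 -0.09839824 -0.96856706]] [-0.64823954 -0.03075653  0.38853811]
```

View pics/side0.png

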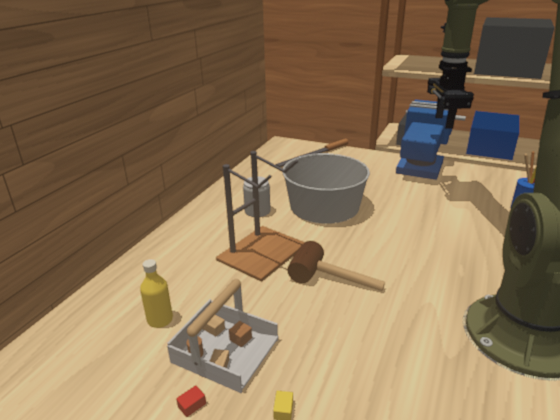

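View pics/top0.png

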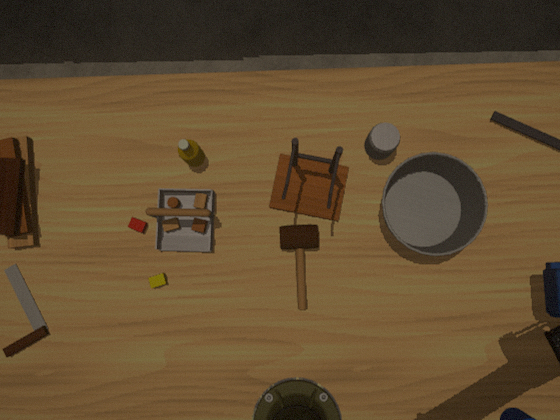

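View pics/wrist0.png

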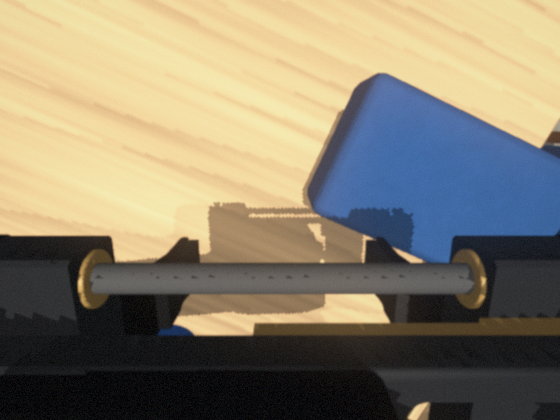

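```bash
cat > h.py <<'E'
import cv2,pickle,numpy as np
def load(n): return pickle.load(open(f"pics/{n}.pkl","rb"))
def proj(c,X):
    p=np.atleast_2d(X)@c["R"].T+c["t"]; return np.c_[c["fx"]*p[:,0]/p[:,2]+c["cx"],c["fy"]*p[:,1]/p[:,2]+c["cy"]]
def ray(c,u,v):
    d=np.array([(u-c["cx"])/c["fx"],(v-c["cy"])/c["fy"],1.]); return -c["R"].T@c["t"],c["R"].T@d
def atz(c,u,v,z):
    o,d=ray(c,u,v); return o+d*(z-o[2])/d[2]
def crop(c,u0,v0,u1,v1,k,out,g=1.0):
    f=c["frame"][v0:v1,u0:u1,::-1]; f=cv2.resize(f,None,fx=k,fy=k,interpolation=cv2.INTER_CUBIC)
    f=np.clip(f.astype(float)*g,0,255).astype(np.uint8)
    for u in range((u0+9)//10*10,u1,10): cv2.line(f,(int((u-u0+.5)*k),0),(int((u-u0+.5)*k),6 if u%50 else 14),(0,255,0),1)
    for v in range((v0+9)//10*10,v1,10): cv2.line(f,(0,int((v-v0+.5)*k)),(6 if v%50 else 14,int((v-v0+.5)*k)),(0,255,0),1)
    cv2.imwrite(out,f)
E
python3 - <<'E'
from h import *
t=load("top0");s=load("side0")
crop(t,120,130,230,300,5 if 0 else 3.5,"pics/c1.png",1.8)
crop(t,260,120,500,270,3.3,"pics/c2.png",1.8)
crop(s,130,250,300,420,3.5,"pics/c3.png")
crop(s,210,130,400,300,3.5,"pics/c4.png")
for n,u,v in [("tray",187,220),("stand",310,187),("tub",430,208)]: print(n,atz(t,u,v,0))
E
```

```text
tray [0.53203046 0.28165091 0.        ]
stand [ 0.61377303 -0.05411752  0.        ]
tub [ 0.54845676 -0.37307205  0.        ]
```

View pics/c1.png

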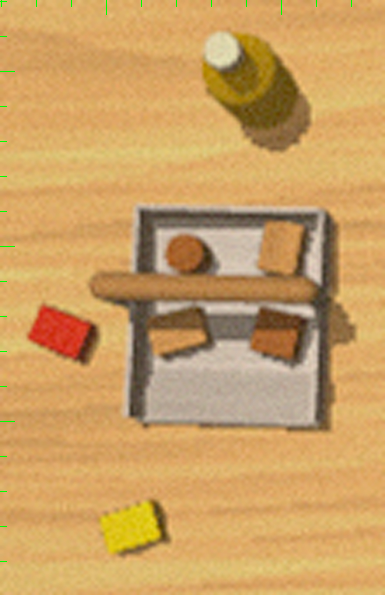

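View pics/c2.png

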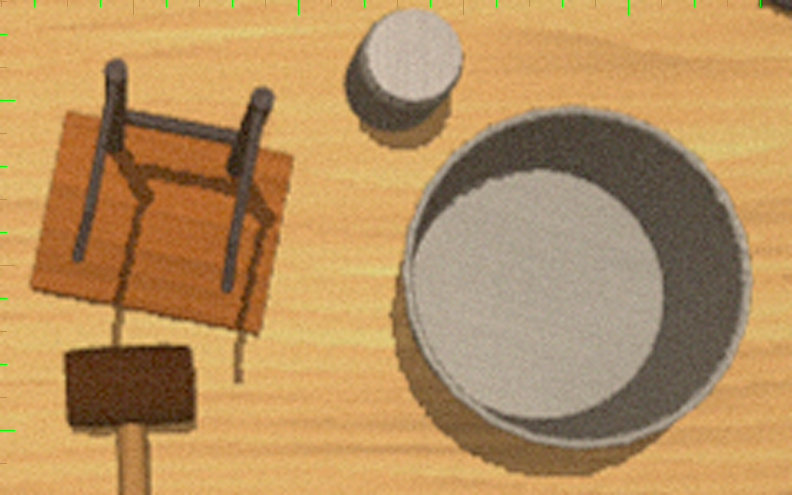

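View pics/c3.png

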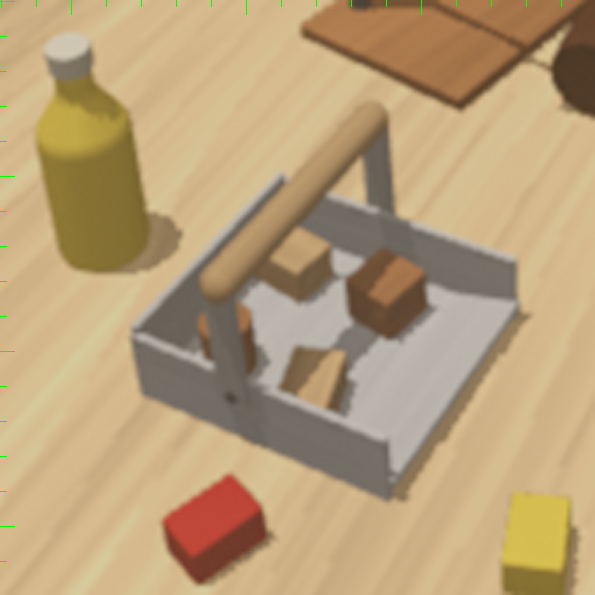

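View pics/c4.png

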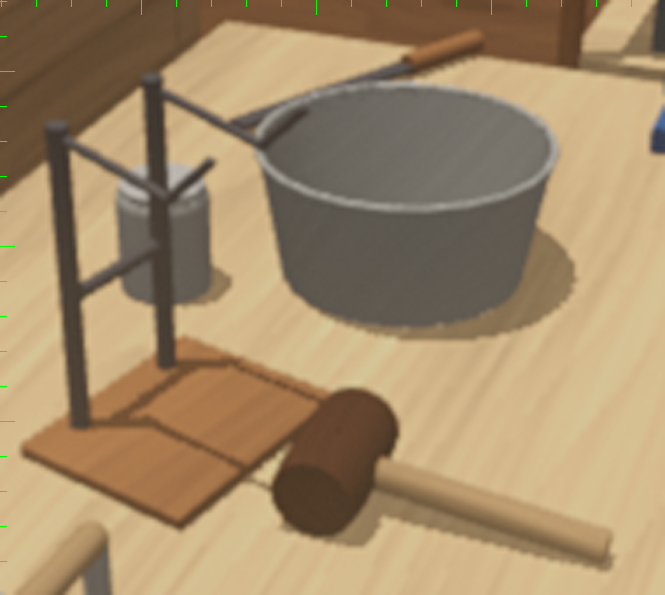

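```bash
cat > fit.py <<'E'
from h import *
from scipy.optimize import least_squares
t=load("top0");s=load("side0")
def px(u0,v0,k,x,y): return np.array([u0+x/k-.5,v0+y/k-.5])
def fit(obs,x0,extra=None):
    def res(p):
        a=p[2];R=np.array([[np.cos(a),-np.sin(a)],[np.sin(a),np.cos(a)]]);r=[]
        for c,b,uv in obs:
            b=np.array(b,float)/1000
            xy=R@b[:2]+p[:2]; r.append((proj(c,[*xy,b[2]])[0]-uv))
        return np.array(r).ravel()
    q=least_squares(res,x0,loss="soft_l1"); print(q.x[:2],np.degrees(q.x[2]));print(np.round(res(q.x).reshape(-1,2),1).tolist()); return q.x
T1=lambda x,y:px(120,130,3.5,x,y);S1=lambda x,y:px(130,250,3.5,x,y)
T2=lambda x,y:px(260,120,3.3,x,y);S2=lambda x,y:px(210,130,3.5,x,y)
if __name__=="__main__":
    p=fit([(t,(60,70,50),T1(135,207)),(t,(60,-70,50),T1(327,208)),(t,(-99,70,14),T1(128,417)),(t,(-99,-70,14),T1(322,428)),
     (t,(-7,82,112),T1(91,286)),(t,(-7,-82,112),T1(320,291)),
     (s,(60,70,50),S1(133,332)),(s,(60,-70,50),S1(282,178)),(s,(-99,70,14),S1(395,498)),(s,(-99,-70,14),S1(518,315)),
     (s,(-7,82,112),S1(212,284)),(s,(-7,-82,112),S1(376,112))],[.53,.28,0])
    a=p[2];print("bar mid",p[0]-.007*np.cos(a),p[1]-.007*np.sin(a))
    # bar only
    fit([(t,(0,82,112),T1(91,286)),(t,(0,-82,112),T1(320,291)),(s,(0,82,112),S1(212,284)),(s,(0,-82,112),S1(376,112))],[.53,.28,0])
    fit([(t,(95,50,253),T2(116,65)),(t,(95,-50,253),T2(262,97)),(t,(-35,50,264),T2(79,260)),(t,(-35,-50,264),T2(228,291)),
     (s,(95,50,253),S2(57,128)),(s,(95,-50,253),S2(152,80)),(s,(-35,50,264),S2(211,161)),(s,(-35,-50,264),S2(305,113)),
     (s,(0,50,229),S2(168,197)),(s,(0,-50,229),S2(263,141))],[.6,-.05,-.2])
    # tub: rim extreme points
    cs=[(t,"l",T2(405,0)[0]),(t,"r",T2(751,0)[0]),(t,"t",T2(0,106)[1]),(t,"b",T2(0,447)[1]),
        (s,"l",S2(255,0)[0]),(s,"r",S2(558,0)[0]),(s,"t",S2(0,82)[1]),(s,"b",S2(0,210)[1])]
    th=np.linspace(0,2*np.pi,361)
    def res(p):
        r=[]
        X=np.c_[p[0]+.125*np.cos(th),p[1]+.125*np.sin(th),0*th+.12]
        for c,k,v in cs:
            q=proj(c,X); r.append({"l":q[:,0].min(),"r":q[:,0].max(),"t":q[:,1].min(),"b":q[:,1].max()}[k]-v)
        return r
    q=least_squares(res,[.52,-.35]);print("tub",q.x,np.round(res(q.x),1))
    for n,u,v,z in [("glue",183,145,.15),("tin",T2(412,55)[0],T2(412,55)[1],.1)]: print(n,atz(t,u,v,z))
    for P in [(66,350),(66,420),(195,425),(195,350),(150,490)]: print("mallet",atz(t,*T2(*P),.05))
E
python3 fit.py
```

```text
[0.54901314 0.28222165] -2.7186363174607484
[[-0.7, -0.0], [-2.7, 0.8], [1.9, 0.9], [-1.5, -1.0], [-1.1, 0.0], [-1.2, 0.1], [0.3, -1.2], [0.3, -1.7], [-0.6, -4.1], [0.4, -3.8], [-0.9, 3.8], [1.8, -0.7]]
bar mid 0.5420210187230853 0.28255367277998017
[0.54331205 0.27977468] -2.1243020179935868
[[-0.0, -0.2], [-0.1, -0.8], [-0.2, 2.7], [1.6, -1.8]]
[ 0.57467284 -0.03961681] -12.610943117975664
[[-0.6, 1.7], [-0.3, 0.4], [-1.0, -1.0], [-0.7, -1.5], [0.2, -1.1], [0.5, -1.0], [0.2, -1.3], [-0.0, -2.7], [0.6, -1.1], [-0.1, -0.5]]
tub [ 0.5486743  -0.35015227] [ 0.4 -0.7  0.6 -0.9  0.6 -0.1  0.3 -0.6]
glue [0.70231667 0.25903746 0.15      ]
tin [ 0.72274174 -0.24096364  0.1       ]
mallet [0.50699625 0.02968857 0.05      ]
mallet [0.45217744 0.03089414 0.05      ]
mallet [ 0.44604395 -0.06952743  0.05      ]
mallet [ 0.50459167 -0.07133709  0.05      ]
mallet [ 0.39651976 -0.0331281   0.05      ]
```

```bash
cat >> h.py <<'E'
from scipy.spatial.transform import Rotation as Ro
def pose(o): return np.array(o["tool_pos"]),Ro.from_euler("xyz",o["tool_rot"],degrees=True).as_matrix()
def down(yawz,tilt=0):
    """tool pointing down, tool z (jaw) at heading yawz deg; tilt>0 = front(-jaw heading side) down"""
    a=np.radians(yawz);z=np.array([np.cos(a),np.sin(a),0]);x=np.array([0,0,-1.]);y=np.cross(z,x)
    R=np.c_[x,y,z]
    # tray y axis (left)
    ty=np.array([-np.sin(a),np.cos(a),0]); return Ro.from_rotvec(-np.radians(tilt)*ty).as_matrix()@R
def sim(p,R,rows):
    for d,w in rows:
        p=p+R@(np.array(d)*.04); R=R@Ro.from_rotvec(np.radians(120)*np.array(w)).as_matrix()
    return p,R
def delta(p,R,p2,R2):
    return R.T@(p2-p)/.04, Ro.from_matrix(R.T@R2).as_rotvec(degrees=True)/120
E
python3 - <<'E'
from h import *
from cell import env
p,R=pose(env.get_obs());print(p);print(R.round(3))
for y in(-2.4,177.6):
    print(y,[v.round(3) for v in delta(p,R,np.array([.541,.281,.22]),down(y))])
E
```

```text
[ 0.26290561 -0.59400611  0.22173323]
[[-0.001  0.914  0.405]
 [ 0.001  0.405 -0.914]
 [-1.    -0.    -0.001]]
-2.4 [array([  0.065,  15.214, -17.187]), array([-0.531, -0.001, -0.   ])]
177.6 [array([  0.065,  15.214, -17.187]), array([ 0.969, -0.   ,  0.001])]
```

```bash
cat >> h.py <<'E'
def plan(p,R,wps,nd=2,show=True):
    """wps: list of (pos, R) one per row; returns rounded rows following w/o drift"""
    rows=[]
    for p2,R2 in wps:
        d,w=delta(p,R,p2,R2); d=np.round(d,nd)+0; w=np.round(w,nd+1)+0
        rows.append([d.tolist(),w.tolist()]); p,R=sim(p,R,rows[-1:])
    if show:
        for i in range(0,len(rows),10): print(str(rows[i:i+10]).replace(" ",""))
    return rows,p,R
def ss(n,ramp=3):
    """smooth fractions, n rows trapezoid speed"""
    v=np.minimum(np.minimum(np.arange(1,n+1),np.arange(n,0,-1)),ramp); return np.cumsum(v)/v.sum()
def polar(p,p2,yaw,yaw2,n,zmid=None,ramp=3,tilt=0):
    a,b=np.arctan2(p[1],p[0]),np.arctan2(p2[1],p2[0]);r,q=np.hypot(*p[:2]),np.hypot(*p2[:2]);out=[]
    for f in ss(n,ramp):
        az=a+(b-a)*f;rr=r+(q-r)*f;z=p[2]+(p2[2]-p[2])*f
        out.append((np.array([rr*np.cos(az),rr*np.sin(az),z]),down(yaw+(yaw2-yaw)*f,tilt)))
    return out
def line(p,R,p2,R2,n,ramp=3):
    w=Ro.from_matrix(R2@R.T).as_rotvec()
    return [(p+(p2-p)*f,Ro.from_rotvec(w*f).as_matrix()@R) for f in ss(n,ramp)]
E
python3 - <<'E'
from h import *
from cell import env
p,R=pose(env.get_obs())
pa=p+[0,0,.12]
w=line(p,R,pa,down(-66.1),5)
w+=polar(pa,np.array([.52,.272,.30]),-66.1,-2.4,28)
r,p,R=plan(p,R,w);print(len(r),p,R)
E
```

```text
[[[-0.33,0.0,0.0],[0.0,0.0,0.0]],[[-0.67,0.0,0.0],[0.0,0.0,0.0]],[[-1.0,0.0,0.0],[0.0,0.0,0.0]],[[-0.67,0.0,0.0],[0.0,-0.001,0.0]],[[-0.33,0.0,0.0],[0.0,0.0,0.0]],[[0.01,0.34,-0.03],[-0.007,0.0,0.0]],[[0.03,0.68,-0.06],[-0.014,0.0,0.0]],[[0.04,1.01,-0.11],[-0.02,0.0,0.0]],[[0.04,1.0,-0.13],[-0.02,0.0,0.0]],[[0.04,1.0,-0.15],[-0.021,0.0,0.0]]]
[[[0.04,1.0,-0.17],[-0.02,0.0,0.0]],[[0.04,0.98,-0.2],[-0.021,0.0,0.0]],[[0.04,0.98,-0.21],[-0.02,0.0,0.0]],[[0.04,0.96,-0.23],[-0.02,0.0,0.0]],[[0.04,0.96,-0.24],[-0.021,0.0,0.0]],[[0.04,0.95,-0.27],[-0.02,0.0,0.0]],[[0.04,0.95,-0.29],[-0.021,0.0,0.0]],[[0.04,0.93,-0.3],[-0.02,0.0,0.0]],[[0.04,0.92,-0.32],[-0.021,0.0,0.0]],[[0.04,0.91,-0.34],[-0.02,0.0,0.0]]]
[[[0.04,0.9,-0.35],[-0.02,0.0,0.0]],[[0.03,0.89,-0.38],[-0.021,0.0,0.0]],[[0.04,0.88,-0.38],[-0.02,0.0,0.0]],[[0.04,0.87,-0.41],[-0.021,0.0,0.0]],[[0.04,0.85,-0.42],[-0.02,0.0,0.0]],[[0.04,0.85,-0.44],[-0.02,0.0,0.0]],[[0.04,0.83,-0.45],[-0.021,0.0,0.0]],[[0.04,0.82,-0.47],[-0.02,0.0,0.0]],[[0.04,0.8,-0.48],[-0.021,0.0,0.0]],[[0.04,0.79,-0.49],[-0.02,0.0,0.0]]]
[[[0.04,0.78,-0.51],[-0.021,0.0,0.0]],[[0.03,0.52,-0.35],[-0.013,0.0,0.0]],[[0.01,0.25,-0.17],[-0.007,0.0,0.0]]]
33 [0.51997553 0.27192163 0.29997874] [[ 1.49320059e-04  4.18209600e-02  9.99125110e-01]
 [-6.84425838e-04  9.99124891e-01 -4.18208486e-02]
 [-9.99999755e-01 -6.77582349e-04  1.77812733e-04]]
```

Candidates in the top image:
- **Tray:** only one, at about (187,220), with its wooden bar from (146,212) to (211,213). The saw at (27,310) and the other wooden things are not it.
- **Offcuts in the tray:** dowel (172,202), blocks (200,200), (171,224) and (199,225).
- **Look-alikes:** red block (137,225) and yellow block (157,281). Both lie outside the tray and are not wanted.
- **Receiver:** the tub at (434,205). The tin at (384,140) is not it.

The close crop confirms the tray, with its open front towards the robot. The stand is at (310,190), with its prongs pointing to the robot.

Now I swing over.

{"method": "drive_tool", "body": {
  "increments": [
    [[-0.33, 0, 0], [0, 0, 0]],
    [[-0.67, 0, 0], [0, 0, 0]],
    [[-1, 0, 0], [0, 0, 0]],
    [[-0.67, 0, 0], [0, 0, 0]],
    [[-0.33, 0, 0], [0, 0, 0]],
    [[0.01, 0.34, -0.03], [-0.007, 0, 0]],
    [[0.03, 0.68, -0.06], [-0.014, 0, 0]],
    [[0.04, 1, -0.11], [-0.02, 0, 0]],
    [[0.04, 1, -0.13], [-0.02, 0, 0]],
    [[0.04, 1, -0.15], [-0.021, 0, 0]]
  ],
  "hand": 1,
  "squeeze": 60
}}

```text
time_s: 1.15
tool_pos: [0.3996, -0.4988, 0.3333]
tool_rot: [165.0, 89.7, 109.1]
force: [0.5, -0.6, 1.0]
grip_width: 0.0873
```

{"method": "drive_tool", "body": {
  "increments": [
    [[0.04, 1.0, -0.17], [-0.02, 0, 0]],
    [[0.04, 0.98, -0.2], [-0.021, 0, 0]],
    [[0.04, 0.98, -0.21], [-0.02, 0, 0]],
    [[0.04, 0.96, -0.23], [-0.02, 0, 0]],
    [[0.04, 0.96, -0.24], [-0.021, 0, 0]],
    [[0.04, 0.95, -0.27], [-0.02, 0, 0]],
    [[0.04, 0.95, -0.29], [-0.021, 0, 0]],
    [[0.04, 0.93, -0.3], [-0.02, 0, 0]],
    [[0.04, 0.92, -0.32], [-0.021, 0, 0]],
    [[0.04, 0.91, -0.34], [-0.02, 0, 0]]
  ]
}}

```text
time_s: 2.15
tool_pos: [0.5929, -0.1612, 0.3174]
tool_rot: [177.5, 89.8, 146.1]
force: [0.5, -0.2, -0.5]
grip_width: 0.0869
```

{"method": "drive_tool", "body": {
  "increments": [
    [[0.04, 0.9, -0.35], [-0.02, 0, 0]],
    [[0.03, 0.89, -0.38], [-0.021, 0, 0]],
    [[0.04, 0.88, -0.38], [-0.02, 0, 0]],
    [[0.04, 0.87, -0.41], [-0.021, 0, 0]],
    [[0.04, 0.85, -0.42], [-0.02, 0, 0]],
    [[0.04, 0.85, -0.44], [-0.02, 0, 0]],
    [[0.04, 0.83, -0.45], [-0.021, 0, 0]],
    [[0.04, 0.82, -0.47], [-0.02, 0, 0]],
    [[0.04, 0.8, -0.48], [-0.021, 0, 0]],
    [[0.04, 0.79, -0.49], [-0.02, 0, 0]]
  ]
}}

```text
time_s: 3.15
tool_pos: [0.5515, 0.21, 0.3021]
tool_rot: [-173.4, 89.8, 179.7]
force: [0.4, -0.5, 0.6]
grip_width: 0.0868
```

{"method": "drive_tool", "body": {
  "increments": [
    [[0.04, 0.78, -0.51], [-0.021, 0, 0]],
    [[0.03, 0.52, -0.35], [-0.013, 0, 0]],
    [[0.01, 0.25, -0.17], [-0.007, 0, 0]],
    [[0, 0, 0], [0, 0, 0]],
    [[0, 0, 0], [0, 0, 0]]
  ]
}}

```text
time_s: 3.65
tool_pos: [0.5206, 0.27, 0.3009]
tool_rot: [-85.1, 89.9, -87.6]
force: [0.6, -0.3, 0.3]
grip_width: 0.087
```

```bash
python3 - <<'E'
from h import *
from cell import env
c=env.read_camera("wrist");pickle.dump(c,open("pics/w1.pkl","wb"));cv2.imwrite("pics/w1.png",c["frame"][:,:,::-1])
o=env.get_obs();print(o["time_s"],o["qpos"],o["tool_pos"],o["force"],o["wrist_torque"]);print(pose(o)[1].round(3))
E
```

```text
3.7 [  5.83834088  13.03174248 -42.54500865  84.16596466   8.85521118
  86.24299695 -39.1494301 ] [0.52102826 0.26938314 0.30095967] [ 1.52699582  0.82845256 -0.3763241 ] [-0.04116718 -0.14995318 -0.01207356]
[[ 0.     0.045  0.999]
 [-0.001  0.999 -0.045]
 [-1.    -0.001  0.   ]]
```

View pics/w1.png

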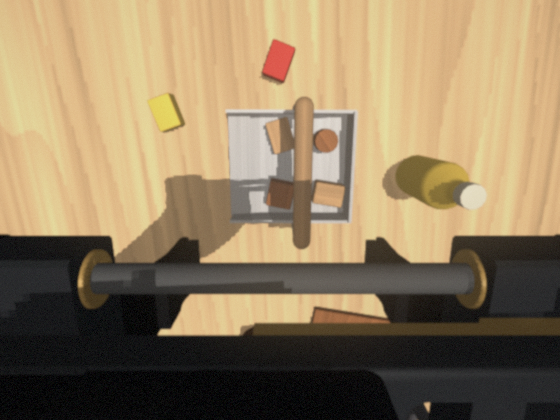

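```bash
python3 - <<'E'
from fit import *
w=load("w1");crop(w,210,80,370,260,3.2,"pics/c5.png",1.2)
for u,v,z in [(305,101,.112),(302,244,.112),(355,111,.05),(351,221,.05)]: print(atz(w,u,v,z))
E
```

```text
[0.54709328 0.35961827 0.112     ]
[0.53969991 0.20649139 0.112     ]
[0.61092499 0.34942512 0.05      ]
[0.60731086 0.21214162 0.05      ]
```

View pics/c5.png

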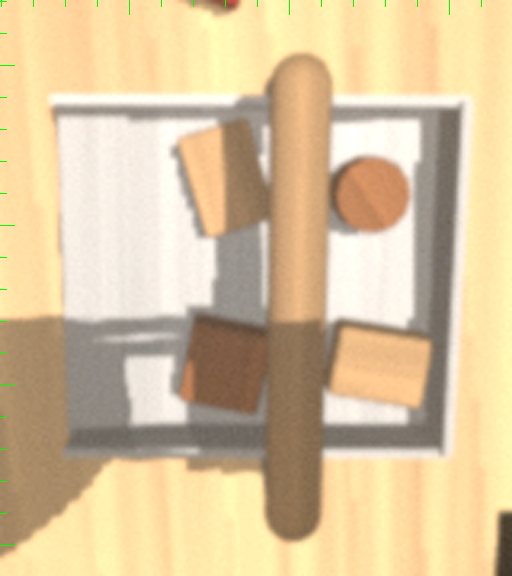

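```bash
python3 - <<'E'
from fit import *
w=load("w1");W=lambda x,y:px(210,80,3.2,x,y)
for x,y,z in [(302,55,.112),(293,540,.112),(466,101,.05),(449,456,.05),(55,100,.045),(66,455,.045)]: print(atz(w,*W(x,y),z))
fit([(w,(0,82,112),W(302,55)),(w,(0,-82,112),W(293,540)),(t,(0,82,112),T1(91,286)),(t,(0,-82,112),T1(320,291)),(s,(0,82,112),S1(212,284)),(s,(0,-82,112),S1(376,112))],[.54,.28,0])
fit([(w,(-7,82,112),W(302,55)),(w,(-7,-82,112),W(293,540)),(w,(60,70,50),W(466,101)),(w,(60,-70,50),W(449,456)),(t,(60,70,50),T1(135,207)),(t,(60,-70,50),T1(327,208)),(t,(-7,82,112),T1(91,286)),(t,(-7,-82,112),T1(320,291))],[.54,.28,0])
E
```

```text
[0.54607026 0.36380141 0.112     ]
[0.53849676 0.20144243 0.112     ]
[0.61107537 0.34934666 0.05      ]
[0.60577746 0.21084978 0.05      ]
[0.45663603 0.35666458 0.045     ]
[0.44918942 0.21662323 0.045     ]
[0.54236747 0.28186243] -2.5283298636085876
[[-0.1, 0.0], [0.3, 1.2], [-0.8, 0.0], [-0.9, -0.2], [-0.7, 3.5], [1.7, -1.0]]
[0.54907373 0.28176528] -2.463517413819278
[[-0.5, -0.2], [0.1, 1.1], [0.8, 0.2], [0.2, 1.2], [-0.6, 0.0], [-2.6, 0.6], [-0.9, 0.2], [-1.0, -0.1]]
```

```bash
python3 - <<'E'
from h import *
from cell import env
p,R=pose(env.get_obs())
a=np.array([.5423,.282,.17])
r,p1,R1=plan(p,R,line(p,R,a,down(-2.5),5))
r,p1,R1=plan(p1,R1,line(p1,R1,np.array([.5423,.282,.093]),down(-2.5),6))
print(p1)
E
```

```text
[[[0.36,0.04,0.06],[0.0,0.0,0.0]],[[0.73,0.07,0.11],[0.0,0.0,0.0]],[[1.09,0.12,0.17],[-0.001,0.0,0.0]],[[0.73,0.08,0.12],[0.0,0.0,0.001]],[[0.36,0.03,0.06],[0.0,0.0,0.0]]]
[[[0.16,0.0,0.0],[0.0,0.0,0.0]],[[0.32,0.0,0.0],[0.0,0.0,0.0]],[[0.48,0.0,0.0],[0.0,0.0,0.0]],[[0.49,0.0,0.0],[0.0,0.0,0.0]],[[0.32,0.0,0.0],[0.0,0.0,0.0]],[[0.16,0.0,0.0],[0.0,0.0,0.0]]]
[0.54244452 0.28195462 0.09294755]
```

{"method": "drive_tool", "body": {
  "increments": [
    [[0.4, 0.05, 0.08], [0, 0, 0]],
    [[0.8, 0.09, 0.14], [0, 0, 0]],
    [[0.9, 0.1, 0.16], [0, 0, 0]],
    [[0.7, 0.06, 0.1], [0, 0, 0]],
    [[0.47, 0.04, 0.04], [0, 0, 0]]
  ]
}}

```text
time_s: 4.2
tool_pos: [0.5412, 0.2819, 0.1664]
tool_rot: [-148.9, 89.8, -151.5]
force: [-0.2, 0.9, 0.2]
grip_width: 0.0872
```

{"method": "drive_tool", "body": {
  "increments": [
    [[0.16, 0, 0], [0, 0, 0]],
    [[0.32, 0, 0], [0, 0, 0]],
    [[0.48, 0, 0], [0, 0, 0]],
    [[0.49, 0, 0], [0, 0, 0]],
    [[0.32, 0, 0], [0, 0, 0]],
    [[0.16, 0, 0], [0, 0, 0]],
    [[0, 0, 0], [0, 0, 0]]
  ]
}}

```text
time_s: 4.9
tool_pos: [0.541, 0.2839, 0.0928]
tool_rot: [-147.5, 90.0, -149.9]
force: [-0.0, 0.1, -0.2]
grip_width: 0.0868
```

```bash
python3 - <<'E'
from h import *
from cell import env
c=env.read_camera("side");pickle.dump(c,open("pics/s2.pkl","wb"));crop(c,120,180,320,400,2.7,"pics/c6.png")
o=env.get_obs();print(o["time_s"],o["qpos"],o["tool_pos"],o["force"])
E
```

```text
4.95 [  2.13572939  24.08387797 -40.06220084  96.4035967   16.76315665
  65.63410959 -44.86471436] [0.54139197 0.28430729 0.0936124 ] [ 0.89766259 -0.34177175  0.2857066 ]
```

View pics/c6.png

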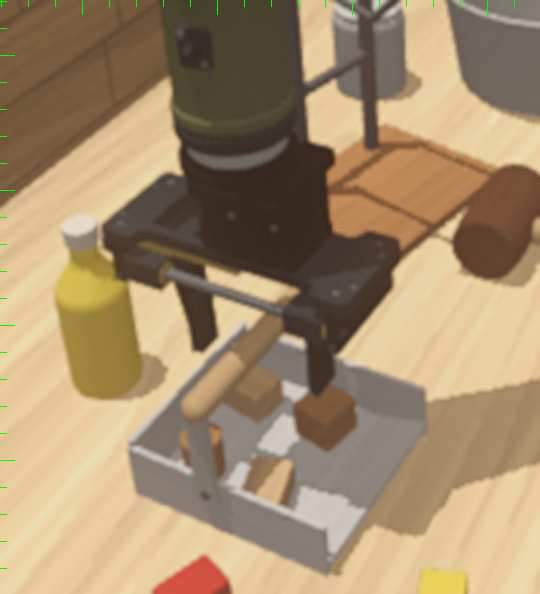

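The fingers straddle the bar, left at about (195,305) and right at about (238,320) full-image. The glue bottle is clear of the gripper. Closing now.

{"method": "drive_tool", "body": {
  "increments": [
    [[0, 0, 0], [0, 0, 0]],
    [[0, 0, 0], [0, 0, 0]],
    [[0, 0, 0], [0, 0, 0]],
    [[0, 0, 0], [0, 0, 0]],
    [[0, 0, 0], [0, 0, 0]],
    [[0, 0, 0], [0, 0, 0]]
  ],
  "hand": -1,
  "squeeze": 60
}}

```text
time_s: 5.55
tool_pos: [0.5412, 0.2842, 0.0934]
tool_rot: [-50.5, 90.0, -52.9]
force: [0.1, 0.2, -0.2]
grip_width: 0.0471
```

```bash
python3 - <<'E'
from h import *
from cell import env
o=env.get_obs();p,R=pose(o);print(p,R.round(3),o["grip_width"],o["force"])
E
```

```text
[0.54115548 0.28420564 0.09335322] [[ 0.     0.042  0.999]
 [-0.     0.999 -0.042]
 [-1.    -0.     0.   ]] 0.04712661527745299 [ 0.11090208  0.21445997 -0.16847321]
```

{"method": "drive_tool", "body": {
  "increments": [
    [[0, 0, 0], [0, 0, 0]],
    [[0, 0, 0], [0, 0, 0]],
    [[0, 0, 0], [0, 0, 0]],
    [[0, 0, 0], [0, 0, 0]],
    [[0, 0, 0], [0, 0, 0]],
    [[0, 0, 0], [0, 0, 0]]
  ]
}}

```text
time_s: 6.15
tool_pos: [0.5415, 0.2842, 0.0934]
tool_rot: [10.3, 90.0, 7.9]
force: [1.1, 0.3, -0.7]
grip_width: 0.0184
```

```bash
python3 - <<'E'
from h import *
from cell import env
o=env.get_obs();p,R=pose(o);print(p,R.round(3),o["grip_width"],o["force"])
E
```

```text
[0.54146135 0.28419768 0.09337854] [[ 0.001  0.042  0.999]
 [ 0.     0.999 -0.042]
 [-1.     0.     0.001]] 0.018353353359130062 [ 1.10738145  0.2803425  -0.67845053]
```

{"method": "drive_tool", "body": {
  "increments": [
    [[-0.1, 0, 0], [0, 0, 0]],
    [[-0.2, 0, 0], [0, 0, 0]],
    [[-0.3, 0, 0], [0, 0, 0]],
    [[-0.4, 0, 0], [0, 0, 0]],
    [[-0.5, 0, 0], [0, 0, 0]],
    [[-0.5, 0, 0], [0, 0, 0]],
    [[-0.4, 0, 0], [0, 0, 0]],
    [[-0.3, 0, 0], [0, 0, 0]],
    [[-0.2, 0, 0], [0, 0, 0]],
    [[-0.1, 0, 0], [0, 0, 0]]
  ]
}}

```text
time_s: 7.15
tool_pos: [0.5412, 0.2843, 0.2141]
tool_rot: [11.2, 90.0, 8.8]
force: [-0.2, -0.8, -4.0]
grip_width: 0.0185
```

```bash
python3 - <<'E'
from h import *
from cell import env
c=env.read_camera("side");pickle.dump(c,open("pics/s3.pkl","wb"));crop(c,120,120,320,400,2.1,"pics/c7.png")
o=env.get_obs();p,R=pose(o);print(p,o["grip_width"],o["force"],o["qpos"])
# plan
z=.386
w=line(p,down(-2.4),np.array([p[0],p[1],z]),down(-2.4),10)
tub=np.array([.5487,-.3502]);az=np.degrees(np.arctan2(tub[1],tub[0]));e=tub/np.linalg.norm(tub);tt=tub+.005*e;print(az,tt)
w+=polar(np.array([p[0],p[1],z]),np.array([tt[0],tt[1],z]),-2.4,az,30,ramp=6)
r,p1,R1=plan(p,R,w);print(p1)
E
```

```text
[0.54133271 0.28433047 0.21415431] 0.018812031083947748 [ 0.7546696  -0.25110922 -3.83240142] [  3.72788296  18.46540849 -41.90785518  88.49592705  12.51768311
  77.79784889 -41.76093109]
-32.54747770352443 [ 0.55291473 -0.35288999]
[[[-0.18,0.0,0.0],[0.0,0.0,0.0]],[[-0.36,0.0,0.0],[0.0,0.0,0.0]],[[-0.53,0.0,0.0],[0.0,0.0,0.0]],[[-0.54,0.0,0.0],[0.0,0.0,0.0]],[[-0.54,0.0,0.0],[0.0,0.0,0.0]],[[-0.54,0.0,0.0],[0.0,0.0,0.0]],[[-0.53,0.0,0.0],[0.0,0.0,0.0]],[[-0.54,0.0,0.0],[0.0,0.0,0.0]],[[-0.36,0.0,0.0],[0.0,0.0,0.0]],[[-0.18,0.0,0.0],[0.0,0.0,0.0]]]
[[[0.0,-0.09,0.06],[0.002,0.0,0.0]],[[0.0,-0.18,0.12],[0.003,0.0,0.0]],[[0.0,-0.27,0.18],[0.005,0.0,0.0]],[[0.0,-0.36,0.23],[0.007,0.0,0.0]],[[0.0,-0.47,0.27],[0.008,0.0,0.0]],[[0.0,-0.56,0.33],[0.01,0.0,0.0]],[[0.0,-0.57,0.31],[0.01,0.0,0.0]],[[0.0,-0.59,0.3],[0.01,0.0,0.0]],[[0.0,-0.58,0.29],[0.01,0.0,0.0]],[[0.0,-0.6,0.28],[0.01,0.0,0.0]]]
[[[0.0,-0.6,0.26],[0.01,0.0,0.0]],[[0.0,-0.62,0.25],[0.01,0.0,0.0]],[[0.0,-0.61,0.24],[0.01,0.0,0.0]],[[0.0,-0.63,0.23],[0.011,0.0,0.0]],[[0.0,-0.63,0.22],[0.01,0.0,0.0]],[[0.0,-0.64,0.2],[0.01,0.0,0.0]],[[0.0,-0.64,0.19],[0.01,0.0,0.0]],[[0.0,-0.65,0.18],[0.01,0.0,0.0]],[[0.0,-0.65,0.16],[0.01,0.0,0.0]],[[0.0,-0.66,0.15],[0.01,0.0,0.0]]]
[[[0.0,-0.67,0.14],[0.01,0.0,0.0]],[[0.0,-0.66,0.12],[0.01,0.0,0.0]],[[0.0,-0.68,0.11],[0.01,0.0,0.0]],[[0.0,-0.68,0.1],[0.01,0.0,0.0]],[[0.0,-0.68,0.08],[0.01,0.0,0.0]],[[0.0,-0.57,0.05],[0.008,0.0,0.0]],[[0.0,-0.45,0.04],[0.007,0.0,0.0]],[[0.0,-0.35,0.03],[0.005,0.0,0.0]],[[0.0,-0.23,0.01],[0.004,0.0,0.0]],[[0.0,-0.11,0.01],[0.001,0.0,0.0]]]
[ 0.55295644 -0.35281542  0.38606575]
```

View pics/c7.png

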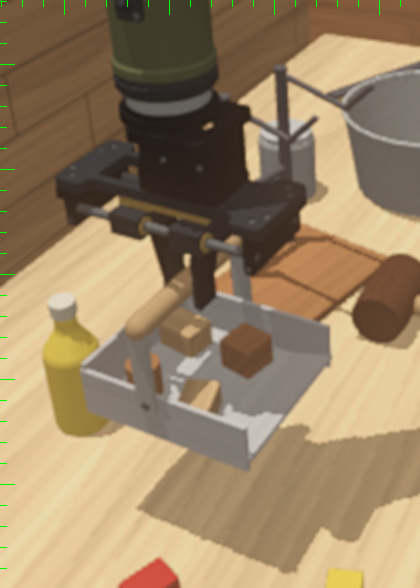

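The tray is lifted and level, with all four offcuts still in it (lip at about (238,342) full-image) and the bar held. I'll carry on.

{"method": "drive_tool", "body": {
  "increments": [
    [[-0.18, 0, 0], [0, 0, 0]],
    [[-0.36, 0, 0], [0, 0, 0]],
    [[-0.53, 0, 0], [0, 0, 0]],
    [[-0.54, 0, 0], [0, 0, 0]],
    [[-0.54, 0, 0], [0, 0, 0]],
    [[-0.54, 0, 0], [0, 0, 0]],
    [[-0.53, 0, 0], [0, 0, 0]],
    [[-0.54, 0, 0], [0, 0, 0]],
    [[-0.36, 0, 0], [0, 0, 0]],
    [[-0.18, 0, 0], [0, 0, 0]]
  ]
}}

```text
time_s: 8.2
tool_pos: [0.5414, 0.2847, 0.3876]
tool_rot: [32.3, 89.8, 29.9]
force: [0.2, -0.2, -4.1]
grip_width: 0.0185
```

{"method": "drive_tool", "body": {
  "increments": [
    [[0, -0.09, 0.06], [0.002, 0, 0]],
    [[0, -0.18, 0.12], [0.003, 0, 0]],
    [[0, -0.27, 0.18], [0.005, 0, 0]],
    [[0, -0.36, 0.23], [0.007, 0, 0]],
    [[0, -0.47, 0.27], [0.008, 0, 0]],
    [[0, -0.56, 0.33], [0.01, 0, 0]],
    [[0, -0.57, 0.31], [0.01, 0, 0]],
    [[0, -0.59, 0.3], [0.01, 0, 0]],
    [[0, -0.58, 0.29], [0.01, 0, 0]],
    [[0, -0.6, 0.28], [0.01, 0, 0]]
  ]
}}

```text
time_s: 9.2
tool_pos: [0.6168, 0.1016, 0.3852]
tool_rot: [-89.0, 90.0, -100.6]
force: [0.2, -0.1, -4.4]
grip_width: 0.0185
```

{"method": "drive_tool", "body": {
  "increments": [
    [[0, -0.6, 0.26], [0.01, 0, 0]],
    [[0, -0.62, 0.25], [0.01, 0, 0]],
    [[0, -0.61, 0.24], [0.01, 0, 0]],
    [[0, -0.63, 0.23], [0.011, 0, 0]],
    [[0, -0.63, 0.22], [0.01, 0, 0]],
    [[0, -0.64, 0.2], [0.01, 0, 0]],
    [[0, -0.64, 0.19], [0.01, 0, 0]],
    [[0, -0.65, 0.18], [0.01, 0, 0]],
    [[0, -0.65, 0.16], [0.01, 0, 0]],
    [[0, -0.66, 0.15], [0.01, 0, 0]]
  ]
}}

```text
time_s: 10.2
tool_pos: [0.6217, -0.1627, 0.3853]
tool_rot: [-147.3, 90.0, -170.9]
force: [0.8, 0.3, -4.4]
grip_width: 0.0185
```

{"method": "drive_tool", "body": {
  "increments": [
    [[0, -0.67, 0.14], [0.01, 0, 0]],
    [[0, -0.66, 0.12], [0.01, 0, 0]],
    [[0, -0.68, 0.11], [0.01, 0, 0]],
    [[0, -0.68, 0.1], [0.01, 0, 0]],
    [[0, -0.68, 0.08], [0.01, 0, 0]],
    [[0, -0.57, 0.05], [0.008, 0, 0]],
    [[0, -0.45, 0.04], [0.007, 0, 0]],
    [[0, -0.35, 0.03], [0.005, 0, 0]],
    [[0, -0.23, 0.01], [0.004, 0, 0]],
    [[0, -0.11, 0.01], [0.001, 0, 0]]
  ]
}}

```text
time_s: 11.2
tool_pos: [0.5526, -0.3534, 0.3854]
tool_rot: [-156.9, 90.0, 170.6]
force: [-0.4, -0.4, -4.3]
grip_width: 0.0186
```

```bash
python3 - <<'E'
from h import *
from cell import env
c=env.read_camera("side");pickle.dump(c,open("pics/s4.pkl","wb"));crop(c,220,20,420,240,2.6,"pics/c8.png")
o=env.get_obs();p,R=pose(o);print(o["time_s"],p,R.round(3),o["grip_width"],o["force"],o["qpos"])
E
```

```text
11.25 [ 0.55253424 -0.35356593  0.38538963] [[-0.     0.538  0.843]
 [-0.     0.843 -0.538]
 [-1.    -0.     0.   ]] 0.01879827346984718 [-0.68078662 -0.9729838  -3.50584064] [ 45.26156525  19.52332568 -21.48628914  64.41037734   7.1047478
  97.27208511  -6.74648351]
```

View pics/c8.png

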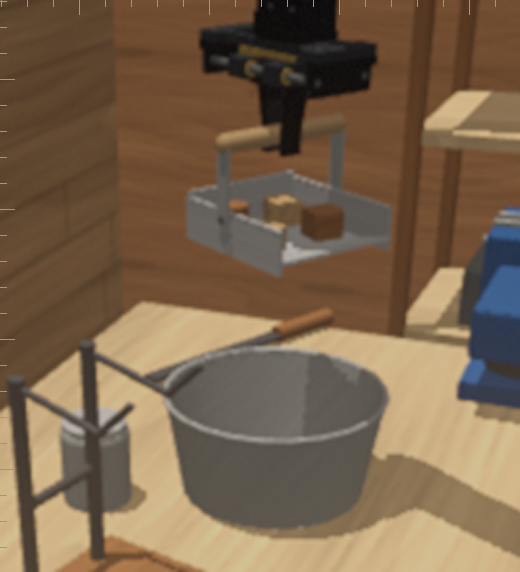

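```bash
python3 - <<'E'
from h import *
from cell import env
o=env.get_obs();p,R=pose(o)
L=.0186; az=-32.5; e=np.array([np.cos(np.radians(az)),np.sin(np.radians(az)),0])
bar=np.array([.5487,-.3502,.27])+.005*e
def T(b,t): RR=down(az,t); return b+RR[:,0]*L,RR
w=line(p,R,*T(bar,0),10)
for f in ss(18,3): w.append(T(bar,65*f))
r,p1,R1=plan(p,R,w);print(p1)
E
```

```text
[[[0.14,0.0,0.0],[0.0,0.0,0.0]],[[0.28,0.0,0.0],[0.0,0.0,0.0]],[[0.42,0.01,0.0],[0.0,0.0,0.0]],[[0.42,0.0,0.0],[0.0,0.0,0.0]],[[0.41,0.0,0.0],[0.0,0.0,0.0]],[[0.42,0.0,0.0],[0.0,0.0,0.0]],[[0.42,0.01,0.0],[0.0,0.0,0.0]],[[0.42,0.0,0.0],[0.0,0.0,0.0]],[[0.28,0.0,0.0],[0.0,0.0,0.0]],[[0.14,0.0,0.0],[0.0,0.0,0.0]]]
[[[0.0,0.0,0.01],[0.0,-0.011,0.0]],[[0.0,0.0,0.02],[0.0,-0.023,0.0]],[[0.0,0.0,0.03],[0.0,-0.034,0.0]],[[0.0,0.0,0.04],[0.0,-0.034,0.0]],[[0.0,0.0,0.03],[0.0,-0.033,0.0]],[[-0.01,0.0,0.03],[0.0,-0.034,0.0]],[[0.0,0.0,0.04],[0.0,-0.034,0.0]],[[0.0,0.0,0.03],[0.0,-0.034,0.0]],[[0.0,0.0,0.03],[0.0,-0.034,0.0]],[[0.0,0.0,0.03],[0.0,-0.034,0.0]]]
[[[0.0,0.0,0.04],[0.0,-0.034,0.0]],[[0.0,0.0,0.03],[0.0,-0.033,0.0]],[[0.0,0.0,0.03],[0.0,-0.034,0.0]],[[0.0,0.0,0.04],[0.0,-0.034,0.0]],[[-0.01,0.0,0.03],[0.0,-0.034,0.0]],[[0.0,0.0,0.03],[0.0,-0.034,0.0]],[[0.0,0.0,0.02],[0.0,-0.022,0.0]],[[0.0,0.0,0.02],[0.0,-0.012,0.0]]]
[ 0.56708549 -0.36194772  0.26236151]
```

{"method": "drive_tool", "body": {
  "increments": [
    [[0.14, 0, 0], [0, 0, 0]],
    [[0.28, 0, 0], [0, 0, 0]],
    [[0.42, 0.01, 0], [0, 0, 0]],
    [[0.42, 0, 0], [0, 0, 0]],
    [[0.41, 0, 0], [0, 0, 0]],
    [[0.42, 0, 0], [0, 0, 0]],
    [[0.42, 0.01, 0], [0, 0, 0]],
    [[0.42, 0, 0], [0, 0, 0]],
    [[0.28, 0, 0], [0, 0, 0]],
    [[0.14, 0, 0], [0, 0, 0]]
  ]
}}

```text
time_s: 12.25
tool_pos: [0.5529, -0.3511, 0.2493]
tool_rot: [177.1, 89.8, 144.6]
force: [0.1, 0.2, -3.4]
grip_width: 0.0188
```

{"method": "drive_tool", "body": {
  "increments": [
    [[0, 0, 0.01], [0, -0.011, 0]],
    [[0, 0, 0.02], [0, -0.023, 0]],
    [[0, 0, 0.03], [0, -0.034, 0]],
    [[0, 0, 0.04], [0, -0.034, 0]],
    [[0, 0, 0.03], [0, -0.033, 0]],
    [[-0.01, 0, 0.03], [0, -0.034, 0]],
    [[0, 0, 0.04], [0, -0.034, 0]],
    [[0, 0, 0.03], [0, -0.034, 0]],
    [[0, 0, 0.03], [0, -0.034, 0]],
    [[0, 0, 0.03], [0, -0.034, 0]]
  ]
}}

```text
time_s: 13.25
tool_pos: [0.5624, -0.3576, 0.2564]
tool_rot: [-0.1, 53.2, -32.6]
force: [0.3, -0.1, -3.3]
grip_width: 0.0187
```

{"method": "drive_tool", "body": {
  "increments": [
    [[0, 0, 0.04], [0, -0.034, 0]],
    [[0, 0, 0.03], [0, -0.033, 0]],
    [[0, 0, 0.03], [0, -0.034, 0]],
    [[0, 0, 0.04], [0, -0.034, 0]],
    [[-0.01, 0, 0.03], [0, -0.034, 0]],
    [[0, 0, 0.03], [0, -0.034, 0]],
    [[0, 0, 0.02], [0, -0.022, 0]],
    [[0, 0, 0.02], [0, -0.012, 0]],
    [[0, 0, 0], [0, 0, 0]],
    [[0, 0, 0], [0, 0, 0]]
  ]
}}

```text
time_s: 14.25
tool_pos: [0.5653, -0.3534, 0.2637]
tool_rot: [0.6, 32.7, -31.5]
force: [-0.3, -0.2, -2.4]
grip_width: 0.0184
```

```bash
python3 - <<'E'
from h import *
from cell import env
c=env.read_camera("side");pickle.dump(c,open("pics/s5.pkl","wb"));crop(c,220,20,460,240,2.4,"pics/c9.png")
c=env.read_camera("top");pickle.dump(c,open("pics/t5.pkl","wb"));crop(c,260,100,500,290,2.7,"pics/c10.png",1.8)
o=env.get_obs();p,R=pose(o);print(o["time_s"],p,R.round(3),o["grip_width"],o["force"],o["qpos"])
E
```

```text
14.35 [ 0.56543271 -0.35337505  0.26340347] [[ 0.718  0.526  0.456]
 [-0.439  0.85  -0.291]
 [-0.541  0.009  0.841]] 0.018306999150263344 [ 0.4399595   0.40808069 -3.8595725 ] [ 62.06325966 -12.166883   -30.39083997 129.2396958  -46.26017545
   5.49746238  40.80522092]
```

View pics/c9.png

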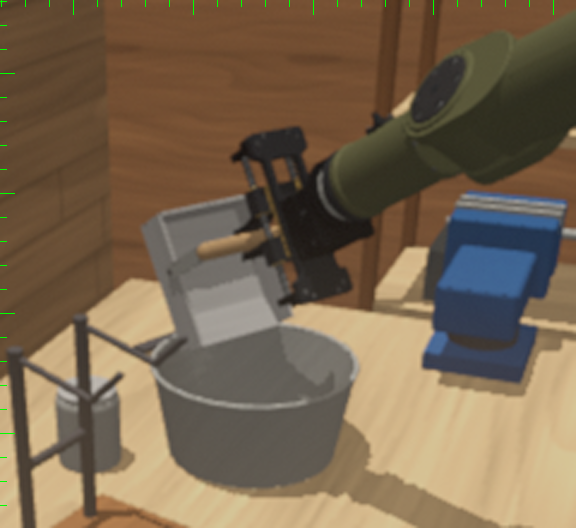

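View pics/c10.png

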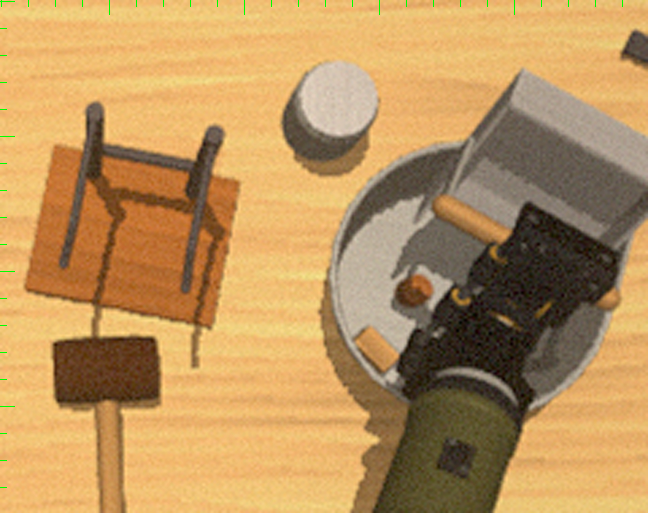

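```bash
python3 - <<'E'
from h import *
from cell import env
c=load("s5");crop(c,270,90,350,180,6.5,"pics/c11.png",1.5)
o=env.get_obs();print(o["force"])
E
```

```text
[ 0.4399595   0.40808069 -3.8595725 ]
```

View pics/c11.png

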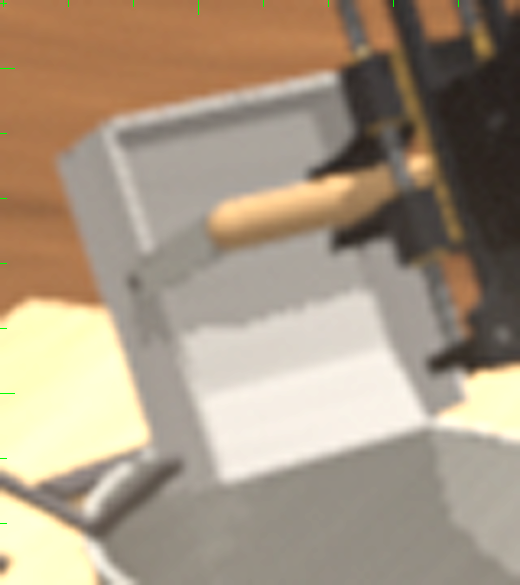

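```bash
python3 - <<'E'
from h import *
from cell import env
o=env.get_obs();p,R=pose(o);L=.0186;b=p-L*R[:,0];print(b)
b2=np.array([.553,-.353,.34]);R2=down(-32.5,0);wv=Ro.from_matrix(R2@R.T).as_rotvec();w=[]
for f in ss(18,3):
    RR=Ro.from_rotvec(wv*f).as_matrix()@R; w.append((b+(b2-b)*f+L*RR[:,0],RR))
r,p1,R1=plan(p,R,w);print(p1)
E
```

```text
[ 0.55208172 -0.34521158  0.27345677]
[[[-0.02,0.0,0.02],[0.0,0.01,0.0]],[[-0.03,-0.01,0.04],[0.0,0.02,0.0]],[[-0.06,-0.01,0.06],[0.0,0.03,-0.001]],[[-0.06,-0.01,0.06],[0.001,0.029,0.0]],[[-0.07,-0.01,0.05],[0.0,0.03,-0.001]],[[-0.07,-0.01,0.05],[0.0,0.03,0.0]],[[-0.07,0.0,0.04],[0.0,0.03,-0.001]],[[-0.09,-0.01,0.04],[0.001,0.03,0.0]],[[-0.08,-0.01,0.03],[0.0,0.03,0.0]],[[-0.09,-0.01,0.03],[0.0,0.029,-0.001]]]
[[[-0.09,-0.01,0.02],[0.0,0.03,0.0]],[[-0.1,-0.01,0.02],[0.0,0.03,-0.001]],[[-0.09,-0.01,0.01],[0.001,0.03,0.0]],[[-0.1,-0.01,0.0],[0.0,0.03,-0.001]],[[-0.1,-0.01,0.0],[0.0,0.03,0.0]],[[-0.11,-0.01,-0.01],[0.0,0.029,0.0]],[[-0.07,-0.01,-0.01],[0.0,0.02,-0.001]],[[-0.03,0.0,-0.01],[0.001,0.01,0.0]]]
[ 0.55284648 -0.35291205  0.3213591 ]
```

{"method": "drive_tool", "body": {
  "increments": [
    [[-0.02, 0, 0.02], [0, 0.01, 0]],
    [[-0.03, -0.01, 0.04], [0, 0.02, 0]],
    [[-0.06, -0.01, 0.06], [0, 0.03, -0.001]],
    [[-0.06, -0.01, 0.06], [0.001, 0.029, 0]],
    [[-0.07, -0.01, 0.05], [0, 0.03, -0.001]],
    [[-0.07, -0.01, 0.05], [0, 0.03, 0]],
    [[-0.07, 0, 0.04], [0, 0.03, -0.001]],
    [[-0.09, -0.01, 0.04], [0.001, 0.03, 0]],
    [[-0.08, -0.01, 0.03], [0, 0.03, 0]],
    [[-0.09, -0.01, 0.03], [0, 0.029, -0.001]]
  ]
}}

```text
time_s: 15.35
tool_pos: [0.5589, -0.3555, 0.295]
tool_rot: [0.3, 64.9, -32.2]
force: [0.5, 1.5, -3.9]
grip_width: 0.0187
```

{"method": "drive_tool", "body": {
  "increments": [
    [[-0.09, -0.01, 0.02], [0, 0.03, 0]],
    [[-0.1, -0.01, 0.02], [0, 0.03, -0.001]],
    [[-0.09, -0.01, 0.01], [0.001, 0.03, 0]],
    [[-0.1, -0.01, 0], [0, 0.03, -0.001]],
    [[-0.1, -0.01, 0], [0, 0.03, 0]],
    [[-0.11, -0.01, -0.01], [0, 0.029, 0]],
    [[-0.07, -0.01, -0.01], [0, 0.02, -0.001]],
    [[-0.03, 0, -0.01], [0.001, 0.01, 0]],
    [[0, 0, 0], [0, 0, 0]]
  ]
}}

```text
time_s: 16.25
tool_pos: [0.5537, -0.3539, 0.3203]
tool_rot: [6.7, 89.9, -26.0]
force: [0.6, 0.5, -3.4]
grip_width: 0.0184
```

```bash
python3 - <<'E'
from h import *
from cell import env
c=env.read_camera("side");pickle.dump(c,open("pics/s6.pkl","wb"));crop(c,240,20,460,240,2.6,"pics/c12.png")
c=env.read_camera("top");pickle.dump(c,open("pics/t6.pkl","wb"));crop(c,340,100,500,290,3,"pics/c13.png",1.8)
o=env.get_obs();p,R=pose(o);print(o["time_s"],p,R.round(3),o["grip_width"],o["force"],o["qpos"])
E
```

```text
16.35 [ 0.55303245 -0.35316142  0.32061914] [[ 0.001  0.539  0.842]
 [-0.001  0.842 -0.539]
 [-1.    -0.     0.001]] 0.018476514480996107 [-0.59434566  0.56660539 -3.09725354] [ 71.07594124  28.80803055 -62.02016135  71.28262238  25.28203861
  93.783102   -18.50146819]
```

View pics/c12.png

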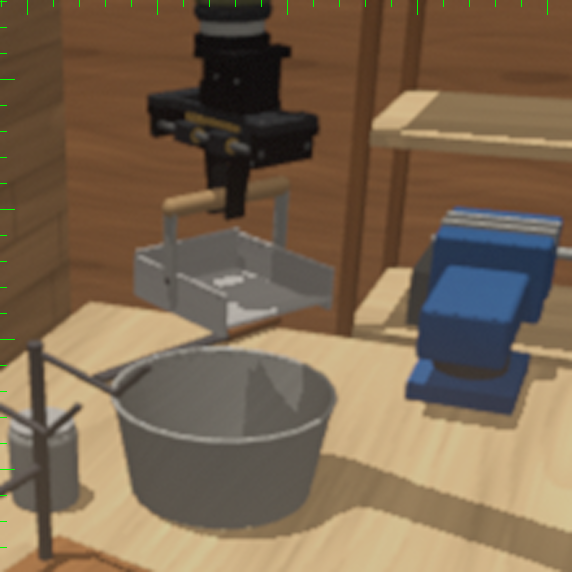

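View pics/c13.png

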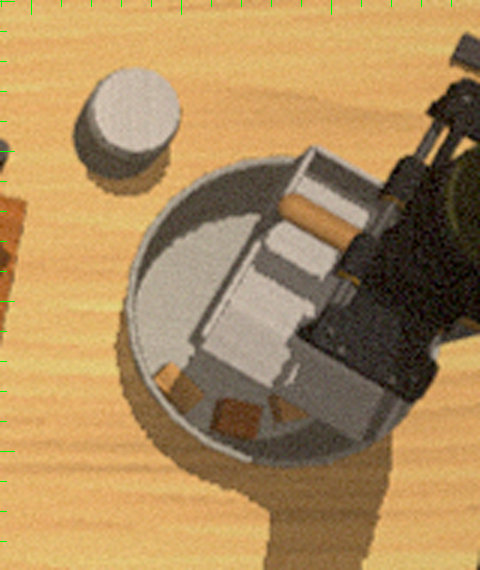

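```bash
python3 - <<'E'
from fit import *
from cell import env
s6=load("s6");P=lambda x,y:px(240,20,2.6,x,y)
crop(s6,280,80,380,160,7,"pics/c14.png",1.3)
o=env.get_obs();p,R=pose(o);b=p-.0186*R[:,0]
obs=[((67,70,-62),P(135,258)),((67,-70,-62),P(237,230)),((-92,70,-98),P(225,337)),((-92,-70,-98),P(333,303)),((0,82,0),P(164,208)),((0,-82,0),P(290,184))]
def res(q):
    RR=Ro.from_euler("zyx",[q[0],q[1],q[2]],degrees=True).as_matrix()
    return np.concatenate([proj(s6,q[3:6]+RR@(np.array(B)/1000))[0]-uv for B,uv in obs])
q=least_squares(res,[-32.5,0,0,*b]);print(q.x,b,np.round(res(q.x),1))
E
```

```text
[-32.28446146  -0.64776202  -0.16501146   0.53796887  -0.31080233
   0.34937758] [ 0.55301566 -0.35314528  0.33921912] [-0.9 -1.6  0.2  0.   0.6 -1.2  0.7  0.3 -0.8  1.8  0.1  0.7]
```

View pics/c14.png

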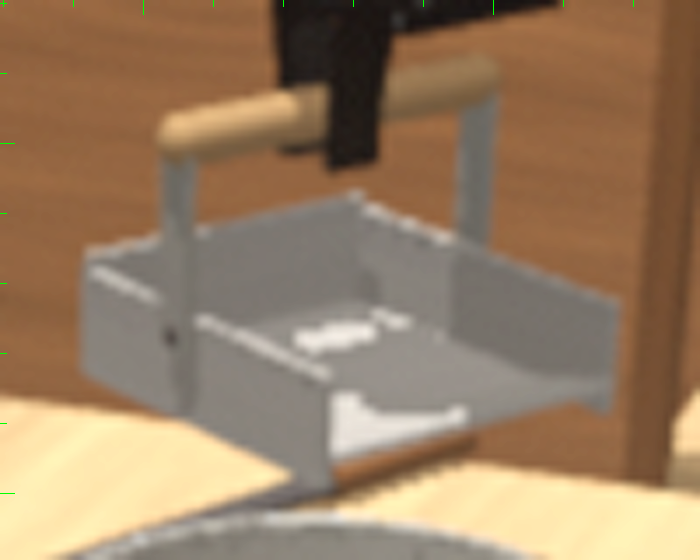

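The tray is empty, still square to the gripper (tilt about 0.6°), and the offcuts are in the tub at about (398,228), (418,237), (436,234) in the top image. Next, the approach to the stand.

```bash
python3 - <<'E'
from h import *
from cell import env
o=env.get_obs();p,R=pose(o)
st=np.array([.5747,-.0396]);a=np.radians(-12.6);e=np.array([np.cos(a),np.sin(a)])
tgt=st-.125*e;print(tgt)
q=p+[0,0,.065]
w=line(p,R,q,down(-32.5),5)+polar(q,np.array([*tgt,q[2]]),-32.5,-12.6,22,ramp=4)
r,p1,R1=plan(p,R,w);print(p1)
E
```

```text
[ 0.4527104  -0.01233209]
[[[-0.18,0.0,0.0],[0.0,0.0,0.0]],[[-0.36,0.0,0.0],[0.0,0.0,0.0]],[[-0.54,0.0,0.0],[-0.001,0.0,0.0]],[[-0.36,0.0,0.0],[0.0,0.001,0.0]],[[-0.19,0.0,0.0],[0.0,0.0,0.0]],[[0.01,0.12,-0.07],[-0.002,0.0,0.0]],[[0.0,0.23,-0.13],[-0.005,0.0,0.0]],[[0.0,0.34,-0.21],[-0.006,0.0,0.0]],[[0.0,0.44,-0.28],[-0.009,0.0,0.0]],[[0.0,0.43,-0.28],[-0.009,0.0,0.0]]]
[[[0.0,0.43,-0.29],[-0.008,0.0,0.0]],[[0.0,0.41,-0.29],[-0.009,0.0,0.0]],[[0.0,0.4,-0.3],[-0.009,0.0,0.0]],[[0.0,0.39,-0.3],[-0.008,0.0,0.0]],[[0.0,0.38,-0.3],[-0.009,0.0,0.0]],[[0.0,0.37,-0.31],[-0.009,0.0,0.0]],[[0.0,0.36,-0.31],[-0.009,0.0,0.0]],[[0.0,0.35,-0.31],[-0.008,0.0,0.0]],[[0.0,0.34,-0.31],[-0.009,0.0,0.0]],[[0.0,0.33,-0.32],[-0.009,0.0,0.0]]]
[[[0.0,0.31,-0.32],[-0.009,0.0,0.0]],[[0.0,0.31,-0.32],[-0.008,0.0,0.0]],[[0.0,0.29,-0.32],[-0.009,0.0,0.0]],[[0.0,0.29,-0.32],[-0.009,0.0,0.0]],[[0.0,0.2,-0.25],[-0.006,0.0,0.0]],[[0.0,0.14,-0.16],[-0.005,0.0,0.0]],[[0.0,0.06,-0.08],[-0.002,0.0,0.0]]]
[ 0.45267248 -0.01249241  0.38559353]
```

{"method": "drive_tool", "body": {
  "increments": [
    [[-0.18, 0, 0], [0, 0, 0]],
    [[-0.36, 0, 0], [0, 0, 0]],
    [[-0.54, 0, 0], [0, 0, 0]],
    [[-0.36, 0, 0], [0, 0, 0]],
    [[-0.19, 0, 0], [0, 0, 0]],
    [[0, 0.12, -0.07], [-0.002, 0, 0]],
    [[0, 0.23, -0.13], [-0.005, 0, 0]],
    [[0, 0.34, -0.21], [-0.006, 0, 0]],
    [[0, 0.44, -0.28], [-0.009, 0, 0]],
    [[0, 0.43, -0.28], [-0.009, 0, 0]]
  ]
}}

```text
time_s: 17.35
tool_pos: [0.5517, -0.2769, 0.3853]
tool_rot: [148.2, 89.9, 119.5]
force: [-0.0, 0.6, -2.1]
grip_width: 0.0189
```

{"method": "drive_tool", "body": {
  "increments": [
    [[0, 0.43, -0.29], [-0.008, 0, 0]],
    [[0, 0.41, -0.29], [-0.009, 0, 0]],
    [[0, 0.4, -0.3], [-0.009, 0, 0]],
    [[0, 0.39, -0.3], [-0.008, 0, 0]],
    [[0, 0.38, -0.3], [-0.009, 0, 0]],
    [[0, 0.37, -0.31], [-0.009, 0, 0]],
    [[0, 0.36, -0.31], [-0.009, 0, 0]],
    [[0, 0.35, -0.31], [-0.008, 0, 0]],
    [[0, 0.34, -0.31], [-0.009, 0, 0]],
    [[0, 0.33, -0.32], [-0.009, 0, 0]]
  ]
}}

```text
time_s: 18.35
tool_pos: [0.5028, -0.0915, 0.3858]
tool_rot: [106.7, 90.0, 88.3]
force: [0.2, 0.4, -2.4]
grip_width: 0.0184
```

{"method": "drive_tool", "body": {
  "increments": [
    [[0, 0.31, -0.32], [-0.009, 0, 0]],
    [[0, 0.31, -0.32], [-0.008, 0, 0]],
    [[0, 0.29, -0.32], [-0.009, 0, 0]],
    [[0, 0.29, -0.32], [-0.009, 0, 0]],
    [[0, 0.2, -0.25], [-0.006, 0, 0]],
    [[0, 0.14, -0.16], [-0.005, 0, 0]],
    [[0, 0.06, -0.08], [-0.002, 0, 0]],
    [[0, 0, 0], [0, 0, 0]]
  ]
}}

```text
time_s: 19.15
tool_pos: [0.4528, -0.0112, 0.3859]
tool_rot: [-67.6, 90.0, -80.1]
force: [-0.2, -0.4, -2.6]
grip_width: 0.0185
```

```bash
python3 - <<'E'
from h import *
from cell import env
c=env.read_camera("top");pickle.dump(c,open("pics/t7.pkl","wb"));crop(c,240,100,500,290,3,"pics/c15.png",1.8)
c=env.read_camera("wrist");pickle.dump(c,open("pics/w7.pkl","wb"));cv2.imwrite("pics/w7.png",c["frame"][:,:,::-1])
o=env.get_obs();p,R=pose(o);print(o["time_s"],p,R.round(3),o["grip_width"],o["force"],o["qpos"])
E
```

```text
19.25 [ 0.4530627  -0.01228339  0.38590897] [[ 0.     0.219  0.976]
 [ 0.     0.976 -0.219]
 [-1.     0.     0.   ]] 0.018435952871811438 [ 0.02487666 -0.44349252 -3.07018325] [ 76.71744394 -14.64056997 -63.33613582  90.93455337 -13.13866151
  95.58478116   0.1810794 ]
```

View pics/c15.png

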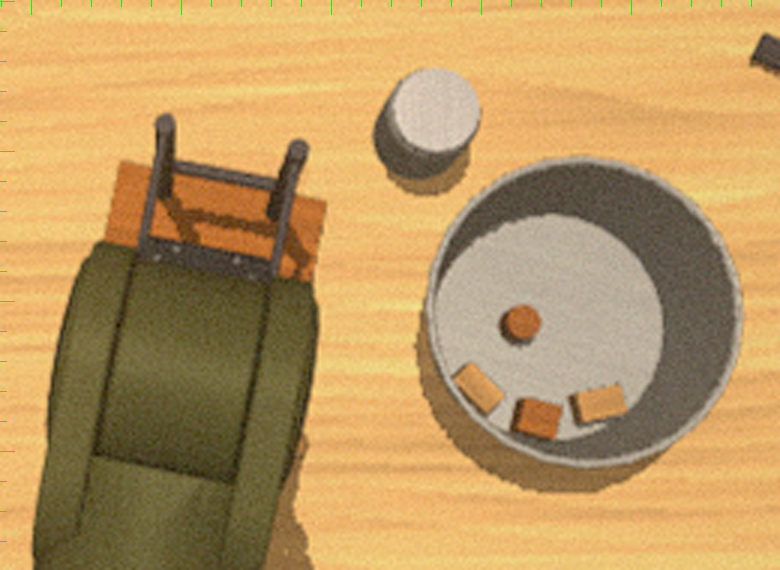

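View pics/w7.png

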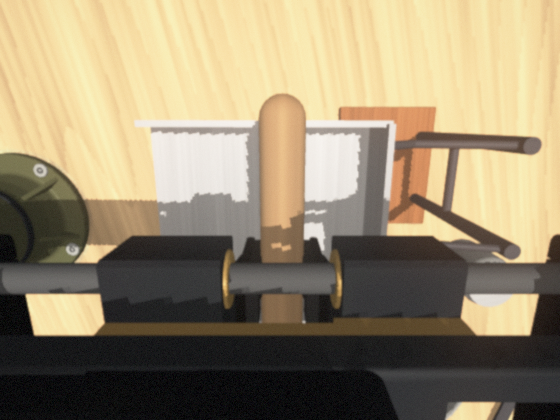

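```bash
python3 - <<'E'
from fit import *
w=load("w7");crop(w,380,120,550,270,4.5,"pics/c16.png",1.5)
a=np.radians(-12.6);Rz=np.array([[np.cos(a),-np.sin(a)],[np.sin(a),np.cos(a)]])
for B in [(.095,.05,.249),(.095,-.05,.249),(.0,.05,.225),(.0,-.05,.225),(-.035,.05,.26),(-.035,-.05,.26)]:
    X=np.r_[Rz@B[:2]+[.5747,-.0396],B[2]]; q=proj(w,X)[0]; print(B,q, "crop",(q-[379.5,119.5])*4.5)
E
```

```text
(0.095, 0.05, 0.249) [530.30039811 145.68700007] crop [678.60179151 117.84150033]
(0.095, -0.05, 0.249) [510.91981828 251.17429493] crop [591.38918225 592.53432719]
(0.0, 0.05, 0.225) [412.92050171 144.16873809] crop [150.39225771 111.00932138]
(0.0, -0.05, 0.225) [403.40839221 242.56242195] crop [107.58776493 553.78089879]
(-0.035, 0.05, 0.26) [387.78381608 146.54129104] crop [ 37.27717236 121.6858097 ]
(-0.035, -0.05, 0.26) [379.25317782 255.60947751] crop [ -1.1106998  612.49264881]
```

View pics/c16.png

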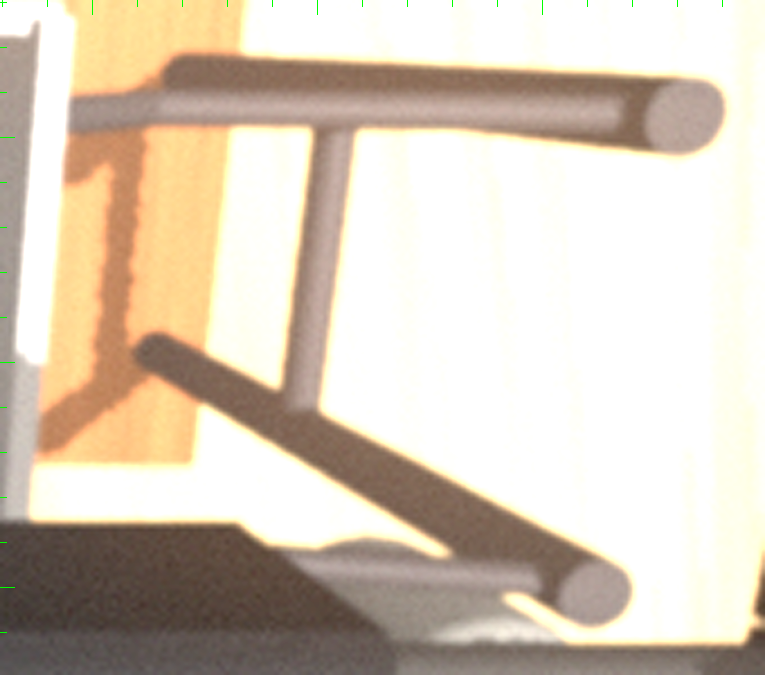

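```bash
cat > st.py <<'E'
from h import *
from cell import env
L=.0186;a=np.radians(-12.6);e3=np.array([np.cos(a),np.sin(a),0]);S=np.array([.5747,-.0396,0])
def T(x,z,t): RR=down(-12.6,t); return S+x*e3+[0,0,z]+L*RR[:,0],RR
def rep(o):
    p,R=pose(o);b=p-L*R[:,0];d=b-S;print("t",o["time_s"],"stand x,y,z",d@e3,d@np.array([-e3[1],e3[0],0]),b[2],"tilt",np.degrees(np.arcsin(R[2,2])),"F",o["force"],o["grip_width"]);return p,R
E
python3 - <<'E'
from st import *
o=env.get_obs();p,R=rep(o)
w=[]
for f in ss(11,3): w.append(T(-.125,.4045+(.284-.4045)*f,-9*f))
r,p1,R1=plan(p,R,w);
w=[T(-.125+.125*f,.284,-9) for f in ss(14,4)]
r,p1,R1=plan(p1,R1,w)
E
```

```text
t 19.25 stand x,y,z -0.12467264903361008 0.00011777233532179852 0.4045089635077258 tilt 0.017946898259825653 F [ 0.02487666 -0.44349252 -3.07018325] 0.018435952871811438
[[[0.11,0.0,-0.01],[-0.001,0.003,0.0]],[[0.22,0.0,-0.01],[0.0,0.005,0.0]],[[0.34,0.0,0.0],[0.0,0.009,0.0]],[[0.33,0.0,0.01],[0.001,0.008,0.0]],[[0.34,0.0,0.01],[0.0,0.008,0.0]],[[0.33,0.0,0.01],[0.0,0.009,0.0]],[[0.34,0.0,0.02],[0.0,0.008,0.0]],[[0.33,0.0,0.03],[0.0,0.008,0.0]],[[0.33,0.0,0.03],[0.0,0.009,0.0]],[[0.22,0.0,0.03],[0.0,0.005,0.0]]]
[[[0.11,0.0,0.01],[0.0,0.003,0.0]]]
[[[-0.01,0.0,0.07],[0.0,0.0,0.0]],[[-0.02,0.0,0.14],[0.0,0.0,0.0]],[[-0.03,0.0,0.21],[0.0,0.0,0.0]],[[-0.05,0.0,0.28],[0.0,0.0,0.0]],[[-0.04,0.0,0.28],[0.0,0.0,0.0]],[[-0.05,0.0,0.28],[0.0,0.0,0.0]],[[-0.04,0.0,0.28],[0.0,0.0,0.0]],[[-0.05,0.0,0.28],[0.0,0.0,0.0]],[[-0.04,0.0,0.28],[0.0,0.0,0.0]],[[-0.05,0.0,0.29],[0.0,0.0,0.0]]]
[[[-0.04,0.0,0.28],[0.0,0.0,0.0]],[[-0.03,0.0,0.21],[0.0,0.0,0.0]],[[-0.03,0.0,0.14],[0.0,0.0,0.0]],[[-0.01,0.0,0.07],[0.0,0.0,0.0]]]
```

{"method": "drive_tool", "body": {
  "increments": [
    [[0.11, 0, -0.01], [0, 0.003, 0]],
    [[0.22, 0, -0.01], [0, 0.005, 0]],
    [[0.34, 0, 0], [0, 0.009, 0]],
    [[0.33, 0, 0.01], [0, 0.008, 0]],
    [[0.34, 0, 0.01], [0, 0.008, 0]],
    [[0.33, 0, 0.01], [0, 0.009, 0]],
    [[0.34, 0, 0.02], [0, 0.008, 0]],
    [[0.33, 0, 0.03], [0, 0.008, 0]],
    [[0.33, 0, 0.03], [0, 0.009, 0]],
    [[0.22, 0, 0.03], [0, 0.005, 0]]
  ]
}}

```text
time_s: 20.25
tool_pos: [0.4497, -0.0119, 0.2686]
tool_rot: [179.0, 81.2, 166.3]
force: [0.8, 0.5, -2.8]
grip_width: 0.0185
```

{"method": "drive_tool", "body": {
  "increments": [
    [[0.11, 0, 0.01], [0, 0.003, 0]],
    [[0, 0, 0], [0, 0, 0]],
    [[0, 0, 0], [0, 0, 0]]
  ]
}}

```text
time_s: 20.55
tool_pos: [0.45, -0.0114, 0.266]
tool_rot: [179.5, 81.0, 166.9]
force: [0.5, 0.1, -2.6]
grip_width: 0.0186
```

```bash
python3 - <<'E'
from st import *
c=env.read_camera("side");pickle.dump(c,open("pics/s8.pkl","wb"));crop(c,190,90,400,300,2.7,"pics/c17.png")
o=env.get_obs();p,R=rep(o);print(o["qpos"])
w=[T(-.125+.125*f,.284,-9) for f in ss(14,4)]
r,p1,R1=plan(p,R,w)
E
```

```text
t 20.6 stand x,y,z -0.12490373110164892 0.000314578096431494 0.28463340886706534 tilt -8.936963735484614 F [ 0.31427978  0.62521488 -3.14240111] 0.018574527761697164
[ 72.7720842    6.36792668 -76.4639597   97.84307618   3.59034056
  89.24456078 -17.05526064]
[[[0.0,-0.01,0.07],[0.0,0.001,0.0]],[[-0.02,0.0,0.14],[0.0,0.0,0.0]],[[-0.03,0.0,0.21],[0.0,0.0,0.0]],[[-0.05,0.0,0.28],[0.0,0.0,0.0]],[[-0.04,0.0,0.28],[0.0,0.0,0.0]],[[-0.05,0.0,0.28],[0.0,0.0,0.0]],[[-0.04,0.0,0.28],[0.0,0.0,0.0]],[[-0.04,0.0,0.28],[0.0,0.0,0.0]],[[-0.05,0.0,0.28],[0.0,0.0,0.0]],[[-0.04,0.0,0.28],[0.0,0.0,0.0]]]
[[[-0.05,0.0,0.28],[0.0,0.0,0.0]],[[-0.03,0.01,0.22],[0.0,0.0,0.0]],[[-0.02,0.0,0.14],[0.0,0.0,0.0]],[[-0.02,0.0,0.07],[0.0,0.0,0.0]]]
```

View pics/c17.png

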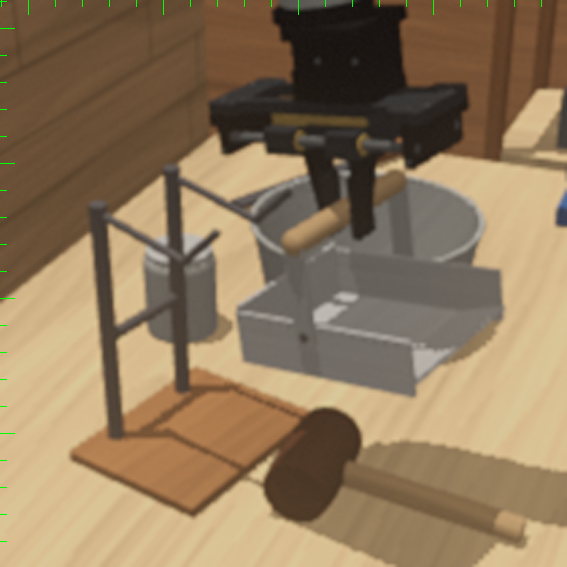

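{"method": "drive_tool", "body": {
  "increments": [
    [[0, 0, 0.07], [0, 0, 0]],
    [[-0.02, 0, 0.14], [0, 0, 0]],
    [[-0.03, 0, 0.21], [0, 0, 0]],
    [[-0.05, 0, 0.28], [0, 0, 0]],
    [[-0.03, 0, 0.2], [0, 0, 0]],
    [[-0.02, 0, 0.1], [0, 0, 0]]
  ]
}}

```text
time_s: 21.2
tool_pos: [0.4903, -0.0207, 0.2654]
tool_rot: [179.4, 81.0, 166.7]
force: [0.2, 0.4, -2.7]
grip_width: 0.0186
```

```bash
python3 - <<'E'
from st import *
o=env.get_obs();p,R=rep(o);print(o["qpos"],o["joint_velocities"].round(1))
E
```

```text
t 21.2 stand x,y,z -0.08357368074680985 1.967723097098304e-06 0.28377150268021223 tilt -8.980053785049929 F [ 0.19397009  0.35729365 -2.67504592] 0.018595348974241983
[ 62.81321249  16.17430059 -72.69870643  92.78184881  11.83409616
  90.74406916 -23.74937413] [-7.6  6.3  3.2 -4.7  5.1  2.2 -3.6]
```

```bash
python3 - <<'E'
from st import *
c=env.read_camera("side");crop(c,210,110,340,240,5,"pics/c18.png",1.2)
o=env.get_obs();p,R=rep(o)
w=[T(-.0836+.0836*f,.284,-9) for f in ss(10,3)]
r,p1,R1=plan(p,R,w)
E
```

```text
t 21.25 stand x,y,z -0.08342186317730166 3.2790550364208515e-05 0.2838200129386684 tilt -8.966838409569851 F [ 0.04864618 -0.16345975 -2.44385514] 0.018643085572326003
[[[-0.02,0.0,0.08],[-0.001,0.0,-0.001]],[[-0.02,0.0,0.17],[0.0,0.0,0.0]],[[-0.05,0.0,0.26],[0.0,0.0,0.0]],[[-0.04,0.0,0.26],[0.0,0.0,0.0]],[[-0.04,0.0,0.26],[0.0,0.0,0.0]],[[-0.04,0.0,0.25],[0.0,0.0,0.0]],[[-0.04,0.0,0.26],[0.0,0.0,0.0]],[[-0.04,0.0,0.26],[0.0,0.0,0.0]],[[-0.03,0.0,0.17],[0.0,0.0,0.0]],[[-0.01,0.0,0.09],[0.0,0.0,0.0]]]
```

View pics/c18.png

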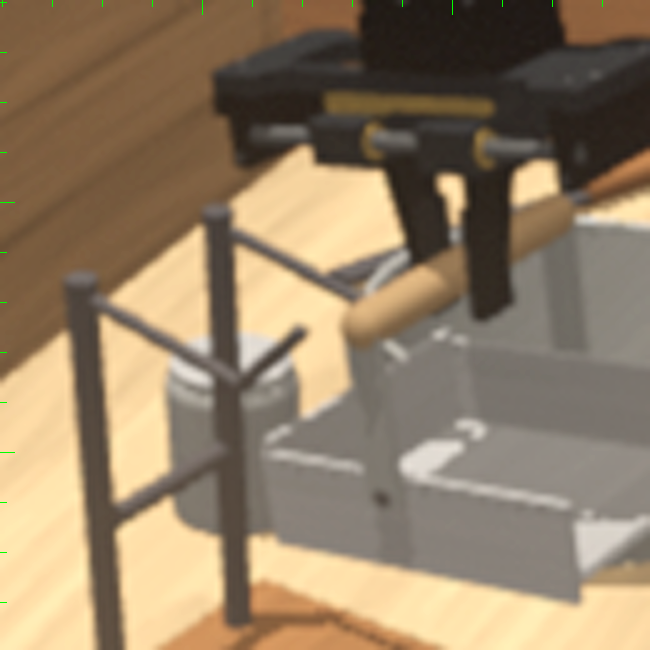

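{"method": "drive_tool", "body": {
  "increments": [
    [[-0.02, 0, 0.08], [0, 0, 0]],
    [[-0.02, 0, 0.17], [0, 0, 0]],
    [[-0.05, 0, 0.26], [0, 0, 0]],
    [[-0.04, 0, 0.26], [0, 0, 0]],
    [[-0.04, 0, 0.26], [0, 0, 0]],
    [[-0.04, 0, 0.25], [0, 0, 0]],
    [[-0.04, 0, 0.26], [0, 0, 0]],
    [[-0.04, 0, 0.26], [0, 0, 0]],
    [[-0.03, 0, 0.17], [0, 0, 0]],
    [[-0.01, 0, 0.09], [0, 0, 0]]
  ]
}}

```text
time_s: 22.25
tool_pos: [0.5714, -0.0387, 0.2656]
tool_rot: [179.6, 81.0, 166.9]
force: [0.7, -0.6, -2.9]
grip_width: 0.0187
```

```bash
python3 - <<'E'
from st import *
c=env.read_camera("side");crop(c,190,90,340,240,4.5,"pics/c19.png",1.2)
o=env.get_obs();p,R=rep(o);print(o["qpos"])
w=[T(0,.284-.036*f,-9*(1-f)) for f in ss(10,3)]
r,p1,R1=plan(p,R,w)
E
```

```text
t 22.3 stand x,y,z -0.00038227069470700263 0.00014482961052561503 0.283925027373975 tilt -8.982869066017074 F [-0.10250245 -0.02108703 -4.33850471] 0.01828358273333694
[ 49.46795633  28.03298644 -66.02213069  81.26990515  21.19466317
  94.75985378 -28.01146518]
[[[0.03,0.0,0.02],[0.0,-0.003,-0.001]],[[0.08,0.0,0.02],[0.0,-0.006,0.0]],[[0.11,0.0,0.02],[0.0,-0.01,0.0]],[[0.11,0.0,0.02],[0.0,-0.009,0.0]],[[0.11,0.0,0.02],[0.0,-0.009,0.0]],[[0.11,0.0,0.02],[0.0,-0.01,0.0]],[[0.12,0.0,0.02],[0.0,-0.009,0.0]],[[0.11,0.0,0.01],[0.0,-0.009,0.0]],[[0.07,0.0,0.01],[0.0,-0.007,0.0]],[[0.04,0.0,0.0],[0.0,-0.003,0.0]]]
```

View pics/c19.png

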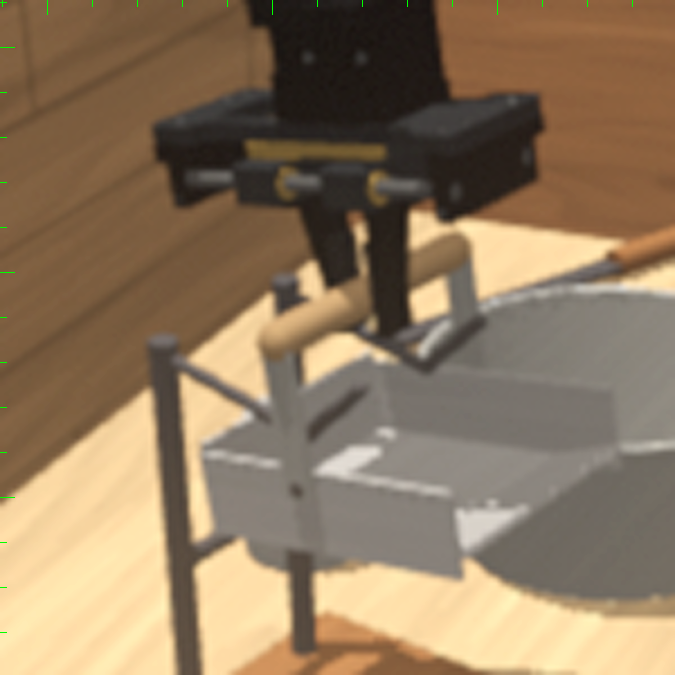

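The bar is above the prongs, which run between the straps and under the bar. The near tip is at about (270,178) and the far one at about (297,161). Now I level the tray and lower it to 248 mm.

{"method": "drive_tool", "body": {
  "increments": [
    [[0.03, 0, 0.02], [0, -0.003, 0]],
    [[0.08, 0, 0.02], [0, -0.006, 0]],
    [[0.11, 0, 0.02], [0, -0.01, 0]],
    [[0.11, 0, 0.02], [0, -0.009, 0]],
    [[0.11, 0, 0.02], [0, -0.009, 0]],
    [[0.11, 0, 0.02], [0, -0.01, 0]],
    [[0.12, 0, 0.02], [0, -0.009, 0]],
    [[0.11, 0, 0.01], [0, -0.009, 0]],
    [[0.07, 0, 0.01], [0, -0.007, 0]],
    [[0.04, 0, 0], [0, -0.003, 0]]
  ]
}}

```text
time_s: 23.3
tool_pos: [0.5734, -0.0393, 0.2294]
tool_rot: [-15.7, 90.0, -28.4]
force: [-0.1, 1.1, -2.1]
grip_width: 0.0181
```

{"method": "drive_tool", "body": {
  "increments": [
    [[0.06, 0, 0], [0, 0, 0]],
    [[0.05, 0, 0], [0, 0, 0]],
    [[0.04, 0, 0], [0, 0, 0]],
    [[0, 0, 0], [0, 0, 0]],
    [[0, 0, 0], [0, 0, 0]]
  ]
}}

```text
time_s: 23.8
tool_pos: [0.576, -0.0396, 0.225]
tool_rot: [18.2, 89.7, 5.5]
force: [5.7, -1.1, 3.9]
grip_width: 0.0187
```

```bash
python3 - <<'E'
from st import *
o=env.get_obs();p,R=rep(o);print(o["qpos"])
E
```

```text
t 23.8 stand x,y,z 0.0012144098392432054 0.00024952351740759943 0.243588547540189 tilt 0.2866575971888444 F [ 5.72574168 -1.07009524  3.90656777] 0.0187086677529381
[ 56.93880661  21.88776893 -69.08102393  92.16310381  20.73227896
  80.02825976 -27.00543259]
```

Contact with the prongs' front slope (+x push of 5.7 N), so I shift about 4 mm towards the posts and then lower.

{"method": "drive_tool", "body": {
  "increments": [
    [[-0.03, 0, 0.05], [0, 0, 0]],
    [[0, 0, 0.06], [0, 0, 0]],
    [[0.03, 0, 0], [0, 0, 0]],
    [[0.04, 0, 0], [0, 0, 0]],
    [[0.04, 0, 0], [0, 0, 0]],
    [[0, 0, 0], [0, 0, 0]],
    [[0, 0, 0], [0, 0, 0]]
  ]
}}

```text
time_s: 24.5
tool_pos: [0.5797, -0.0403, 0.2213]
tool_rot: [19.6, 89.8, 7.0]
force: [5.7, -0.9, 4.4]
grip_width: 0.0187
```

```bash
python3 - <<'E'
from st import *
c=env.read_camera("side");crop(c,190,90,340,240,4.5,"pics/c20.png",1.2)
o=env.get_obs();p,R=rep(o)
E
```

```text
t 24.55 stand x,y,z 0.0049066776513124796 0.00033237495131805577 0.2398945104002771 tilt 0.21525638653606347 F [ 5.49103036 -0.76641118  4.33178751] 0.018563865017168946
```

View pics/c20.png

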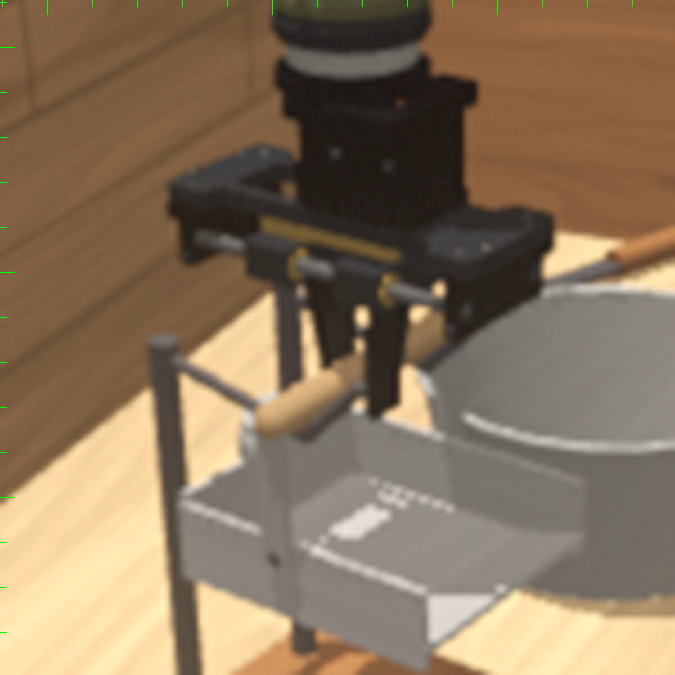

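{"method": "drive_tool", "body": {
  "increments": [
    [[-0.02, 0, 0.05], [0, 0, 0]],
    [[0, 0, 0.05], [0, 0, 0]],
    [[0.03, 0, 0], [0, 0, 0]],
    [[0, 0, 0], [0, 0, 0]],
    [[0, 0, 0], [0, 0, 0]],
    [[0, 0, 0], [0, 0, 0]]
  ]
}}

```text
time_s: 25.15
tool_pos: [0.58, -0.0404, 0.221]
tool_rot: [-168.9, 89.7, 178.5]
force: [-6.3, -1.4, 14.1]
grip_width: 0.0186
```

```bash
python3 - <<'E'
from st import *
o=env.get_obs();p,R=rep(o)
E
```

```text
t 25.15 stand x,y,z 0.0054400425939836 0.0004274960758289887 0.23958245607703005 tilt -0.2625071105065021 F [-6.34538337 -1.39393765 14.12238186] 0.018624797029268673
```

Now it is in the valley, touching both flanks. I relieve the preload, then release.

{"method": "drive_tool", "body": {
  "increments": [
    [[-0.02, 0, -0.03], [0, 0, 0]],
    [[0, 0, 0], [0, 0, 0]],
    [[0, 0, 0], [0, 0, 0]]
  ],
  "squeeze": 10
}}

```text
time_s: 25.45
tool_pos: [0.5802, -0.0404, 0.2209]
tool_rot: [159.8, 89.9, 147.1]
force: [-1.3, 1.1, 6.9]
grip_width: 0.0195
```

```bash
python3 - <<'E'
from st import *
o=env.get_obs();p,R=rep(o)
E
```

```text
t 25.45 stand x,y,z 0.0055768384317857154 0.00044592021796105945 0.23945681849883216 tilt -0.08919466895306646 F [-1.34106098  1.05634819  6.89079766] 0.01954799302013576
```

Fx is about 0 and the tray's weight is on the prongs. Opening.

{"method": "drive_tool", "body": {
  "increments": [
    [[-0.02, 0, 0], [0, 0, 0]],
    [[-0.02, 0, 0], [0, 0, 0]],
    [[0, 0, 0], [0, 0, 0]],
    [[0, 0, 0], [0, 0, 0]],
    [[0, 0, 0], [0, 0, 0]],
    [[0, 0, 0], [0, 0, 0]],
    [[0, 0, 0], [0, 0, 0]],
    [[0, 0, 0], [0, 0, 0]],
    [[0, 0, 0], [0, 0, 0]],
    [[0, 0, 0], [0, 0, 0]]
  ],
  "hand": 0.4
}}

```text
time_s: 26.45
tool_pos: [0.5809, -0.0408, 0.2224]
tool_rot: [69.8, 90.0, 57.1]
force: [0.4, -0.2, -1.2]
grip_width: 0.0606
```

```bash
python3 - <<'E'
from st import *
c=env.read_camera("side");crop(c,190,90,340,240,4.5,"pics/c21.png",1.2)
o=env.get_obs();p,R=rep(o)
E
```

```text
t 26.5 stand x,y,z 0.006340833874698147 0.00011039966075262048 0.24104663026200146 tilt 0.013003983905973984 F [-1.00093466 -0.20847616 -0.25435589] 0.060687297381941174
```

View pics/c21.png

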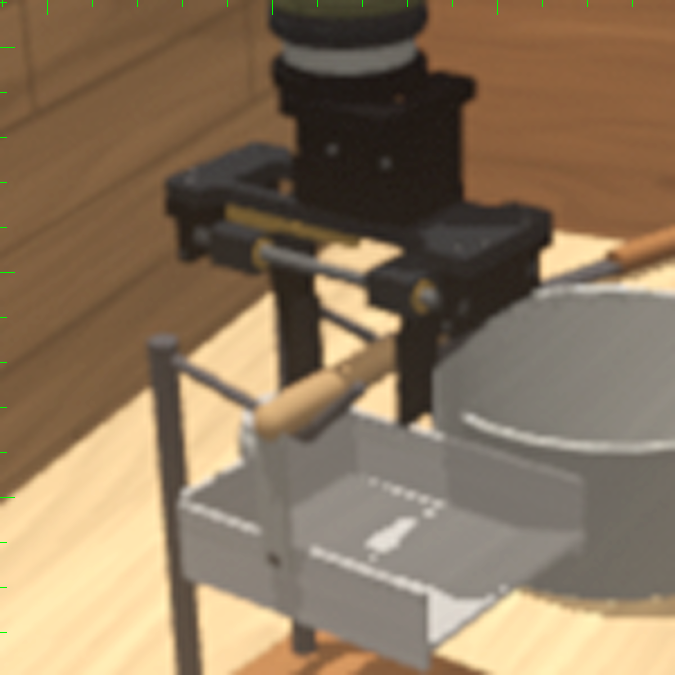

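The tray hangs, released and level, and the fingers are clear either side. Retreating straight up.

{"method": "drive_tool", "body": {
  "increments": [
    [[-0.1, 0, 0], [0, 0, 0]],
    [[-0.2, 0, 0], [0, 0, 0]],
    [[-0.3, 0, 0], [0, 0, 0]],
    [[-0.4, 0, 0], [0, 0, 0]],
    [[-0.5, 0, 0], [0, 0, 0]],
    [[-0.5, 0, 0], [0, 0, 0]],
    [[-0.5, 0, 0], [0, 0, 0]],
    [[-0.4, 0, 0], [0, 0, 0]],
    [[-0.2, 0, 0], [0, 0, 0]],
    [[-0.1, 0, 0], [0, 0, 0]]
  ]
}}

```text
time_s: 27.5
tool_pos: [0.5812, -0.0407, 0.3519]
tool_rot: [24.0, 89.9, 11.4]
force: [-0.8, 0.1, -0.1]
grip_width: 0.061
```

{"method": "drive_tool", "body": {
  "increments": [
    [[0, 0.3, 0], [0, 0, 0]],
    [[0, 0.6, 0], [0, 0, 0]],
    [[0, 0.9, 0], [0, 0, 0]],
    [[0, 0.9, 0], [0, 0, 0]],
    [[0, 0.9, 0], [0, 0, 0]],
    [[0, 0.9, 0], [0, 0, 0]],
    [[0, 0.6, 0], [0, 0, 0]],
    [[0, 0.3, 0], [0, 0, 0]],
    [[0, 0, 0], [0, 0, 0]],
    [[0, 0, 0], [0, 0, 0]]
  ]
}}

```text
time_s: 28.5
tool_pos: [0.6279, 0.1701, 0.3499]
tool_rot: [-172.3, 90.0, 175.1]
force: [-0.6, -0.8, -0.6]
grip_width: 0.061
```

```bash
python3 - <<'E'
from st import *
c=env.read_camera("side");pickle.dump(c,open("pics/s9.pkl","wb"));crop(c,190,100,400,310,2.8,"pics/c22.png",1.1)
c=env.read_camera("top");pickle.dump(c,open("pics/t9.pkl","wb"));cv2.imwrite("pics/t9.png",np.clip(c["frame"][:,:,::-1]*1.7,0,255))
o=env.get_obs();p,R=rep(o);print(o["qpos"])
E
```

```text
t 28.6 stand x,y,z 0.006934656628530741 0.21492494777407262 0.3688404011730566 tilt -0.0012305530475411489 F [-0.16232877  0.46861831 -0.05629238] 0.06115042045138375
[ 24.67913291  29.34787091 -65.74936445  68.67859272  26.79283344
  97.44511484 -47.00319035][ WARN:0@6.733] global loadsave.cpp:1063 imwrite_ Unsupported depth image for selected encoder is fallbacked to CV_8U.
```

View pics/c22.png

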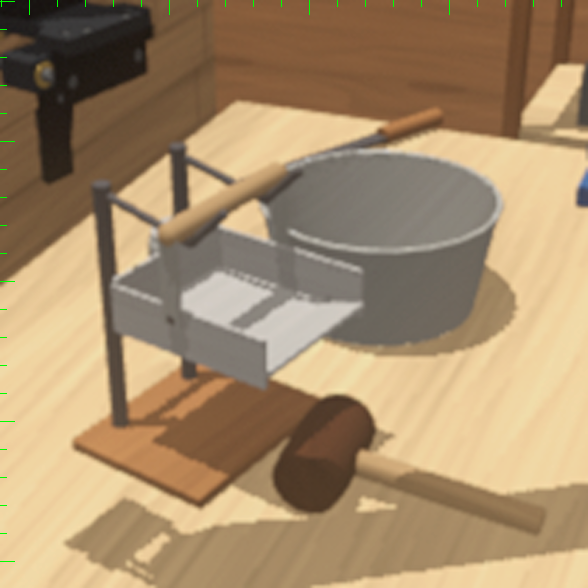

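View pics/t9.png

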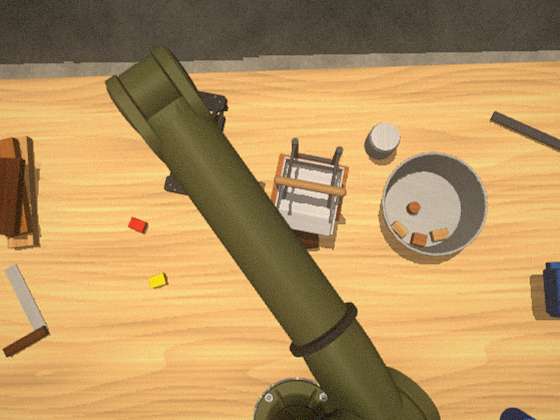

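{"method": "drive_tool", "body": {
  "increments": [
    [[0, 0, 0], [0, 0, 0]],
    [[0, 0, 0], [0, 0, 0]],
    [[0, 0, 0], [0, 0, 0]],
    [[0, 0, 0], [0, 0, 0]],
    [[0, 0, 0], [0, 0, 0]]
  ]
}}

```text
time_s: 29.1
tool_pos: [0.6282, 0.1697, 0.3506]
tool_rot: [61.5, 90.0, 48.8]
force: [-0.7, 0.9, -0.2]
grip_width: 0.0612
```

```bash
python3 - <<'E'
from st import *
c=env.read_camera("side")
s9=load("s9");d=cv2.absdiff(cv2.GaussianBlur(c["frame"],(5,5),0),cv2.GaussianBlur(s9["frame"],(5,5),0)).max(2)
print("tray change max",d[150:245,220:325].max())
s0=load("side0")
f=np.hstack([s0["frame"][240:400,120:400],c["frame"][240:400,120:400]])[:,:,::-1];cv2.imwrite("pics/cmp.png",cv2.resize(f,None,fx=1.4,fy=1.4))
from fit import *
P=lambda x,y:px(190,100,2.8,x,y)
obs=[((67,70,-62),P(112,284)),((67,-70,-62),P(219,228)),((-92,70,-98),P(266,388)),((-92,-70,-98),P(362,306)),((0,82,0),P(160,232)),((0,-82,0),P(288,170))]
def res(q):
    RR=Ro.from_euler("zyx",q[:3],degrees=True).as_matrix()
    return np.concatenate([proj(s9,q[3:6]+RR@(np.array(B)/1000))[0]-uv for B,uv in obs])
q=least_squares(res,[-12,0,0,.58,-.04,.24]);print(q.x.round(3),np.round(res(q.x),1))
E
```

```text
tray change max 1
[-13.093   0.043   1.635   0.566  -0.016   0.253] [-0.8 -0.8 -0.6 -1.2  0.2 -2.7  1.8  1.7 -0.3  2.1 -0.4  0.8]
```

View pics/cmp.png

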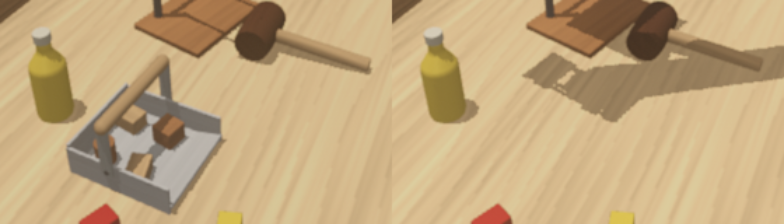

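Still and level. The bottle, mallet and both look-alike blocks are where they were in the first picture. Handing in.

```bash
python3 -c "
from cell import env
print(env.sign_off())"
```

```text
the job is handed in; nothing more can be done
None
```

The job is done and handed in at about 29 s of the 61 s allowed. I lifted the tray by its bar, tipped the four offcuts into the tub, and hung the empty tray across both prongs with its open front away from the posts.

**Last checks**
- **Offcuts:** the top view shows all four offcuts in the tub.
- **Tray:** two side pictures about 0.5 s apart are the same. A fit to the picture puts the tray level front to back (0.0°). It gives about 1.6° side to side, which is within its pixel error of up to 2.7 px. That fit also puts the bar 20–30 mm from where the arm measured it, so I relied on the arm's position instead.
- **Bystanders:** the mallet and the glue bottle look unmoved in side-by-side crops. The tin is at its original pixel in the top view.
- **Gripper:** well clear of everything, with no contact force.

**What did not go to plan**
- **Tip angle:** the tip reached about 57° instead of the planned 65°, because joint 6 stopped just inside its range limit. The tray still emptied fully.
- **Seating:** the bar first touched the front slope of the prongs with about 6 N. I moved it roughly 5 mm towards the posts before it seated, with about 14 N on the wrist at most in the readings.

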